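# Put the bench scraper away in the knife rack

## Robot

A 7-joint arm with a two-finger parallel gripper is mounted at the origin on the work surface. World frame = base frame: x ahead of the robot, y to its left, z up, the work surface at z = 0. Lengths are in m, angles in rad, forces in N, time in s.
With the tool pointing down it reaches from about 0.4 to 0.9 m from the base axis. Payload 5.5 kg.
Tool frame: the origin (TCP) lies on the centre line of the jaws, within the pads' length; the fingertips stand 14 mm ahead of it and the grasp point (between the pads) lies 5 mm behind it; z points along the fingers, y is the direction in which the jaws open and shut (so a half turn about z gives the same grasp; the last joint's range is limited). The gripper opens to 85 mm and grips with 20 to 120 N. Pads are 22 mm wide; open, the fingers measure 114 mm over their backs; the gripper's body (76 mm by 85 mm) begins 54 mm behind the grasp point. The pads swing forward as they close: fully open they stand 13 mm farther back than shut.
Start: joints at [1.505, 0.501, -0.427, 1.55, 0.221, 1.138, -0.21], TCP at [0.21, -0.615, 0.245] pointing down, gripper open.
Joint ranges: [-2.88, 2.88], [-0.31, 2.03], [-1.54, 1.56], [0.2, 2.42], [-1.41, 4.55], [0.19, 2.02], [-2.57, 2.57]. Speed limits (rad/s): [2.57, 2.57, 3.14, 3.14, 3.14, 3.14, 3.14].

## Interface

Orientations are given as a unit quaternion [w, x, y, z].
In Python, from plant import robot gives the robot as it stands.
- The arm moves only by the shell command python3 -m jog 'ROWS' [FORCE]. ROWS is JSON, a list of rows, each a list of 7 numbers: the shift along the tool's x, y, z in m, then the turn, a rotation vector about the tool's x, y, z in rad, then the closure in counts, from 0 (fully open) to 255 (shut). A call has exactly 10 rows; each row shifts and turns the pose as measured when the row begins, along the tool's axes as they then stand; what a row does not reach is not made up. A row lasts 1/8 s, in which the tool goes at most 62.5 mm and 10.7 degrees, less where a joint would pass 70% of its speed; a pose out of reach is approached as far as the arm can. A call is refused whole if a number of a shift passes 0.0625 or a number of a turn 0.188, either way. A call with a gripper value outside its range is refused whole. The fingers move at their own pace and stop on an object; FORCE is the grip in N (left out, the last holds). Time passes only in rows, so rows that do not move let the fingers close, or fill a call up. It gives the time, the measured TCP pose, the force and the opening at its end, in the units of the state.
- robot.get_obs(): the state, without advancing time (a new reading comes with each control period).
- robot.get_image(name): name is "scene" or "top" or "wrist"; returns a dict with "color" (480x640x3 uint8, blue, green, red), "fx", "fy", "cx", "cy" (pixels), "k1" (the pictures are not rectified: a ray, as slopes to the right and down, at radius r is drawn at 1 + k1 r^2 times it, then the intrinsics apply), "origin" and "attitude" of the camera in the world; the wrist camera has in their place "mount" (4x4, takes a point from camera to tool coordinates, whose origin is the TCP and whose axes are the flange's). Camera axes: x right, y up, looking along -z (the intrinsics and any distortion apply to the point x, -y, -z); pixel columns grow to the right and rows downward; lengths in m; the calibration is good to about 2 mm. A picture is of the moment at which its call begins: read the wrist's pose just before it. There is no depth.
- robot.finish_job(): hands the job in, once; it reports no verdict.
The state is a dict: "time": time; "joint_pos": joint angles; "qvel": joint speeds; "joint_efforts": joint torques, N m; "tcp_pos": TCP position; "tcp_rot": TCP orientation; "contact_force": force on the tool from outside, world axes, zero at the start; "moment": the same for the moment, N m; "finger_gap": finger opening in m.
Only numpy, scipy, OpenCV 4.12 (cv2) and the standard library are available. Lean on these libraries where they do the work, as an engineer would, in place of code of your own. Each camera call takes 0.05 s, during which the arm holds its last target.

## Task

Take the washed bench scraper out of the drying rack and put it away in the knife rack: feed its blade down through the long empty slot and press it home, until the steel bolster under its handle rests on the rack's white insert, then let go. The insert may sit a few millimetres off-centre, so feel for the slot and never force it: no more than about 30 N on the rack. Leave everything else on the counter where it is.

Things in the scene. Friction and masses are not known exactly. Their poses are not given: they have to be found in the camera images.
- scraper_handle (a point): Bench scraper upright in the drying rack, cutting edge down, loose, about 0.3 kg; this point is the middle of its wooden handle, a flat-sided bar 24 (x) x 130 (y) x 30 (z) mm, gripped across its 24 mm. Axes: z up along the blade, y along handle and blade, x through the blade's thickness. Between the wires it has about 3 mm of play and may lean up to 4 degrees about y.
- scraper: The same scraper; origin in the middle of its rounded lower blade edge, 98 mm below the handle's middle. The flat steel blade is 3 (x) x 130 (y) mm and 75 mm tall; between blade and handle is a steel bolster 11 (x) x 122 (y) x 8 (z) mm, too thick for the slot, whose underside is 23 mm below the handle's middle.
- rack: Knife rack, fixed: open-topped steel housing 116 (x) x 290 (y) x 115 (z) mm, origin at the centre of its underside, y along its length. In its mouth a white plastic insert 96 x 280 x 12 mm, top 120 mm above the counter, with one long empty slot. Three knife handles and a sharpening steel, all fixed, stand up to 100 mm above the insert near its ends, 90 mm or more from the slot's middle along y.
- slot_nominal (a point): Point on the rack's middle line at the height of the insert's top: the slot's middle if the insert were central. The slot, 5 (x) x 142 (y) mm, runs along the rack's y, cut square through the 12 mm insert. The insert is clamped where it was left: it and its slot lie up to 8 mm to either side of this point along the rack's x, not along y, not turned. It does not give when pushed.
- lips (a point): On the rack's middle line, 24 mm below the insert's top: two sprung rubber lips under the slot (centred on it) meet about here and grip the blade, so it does not fall in. From 20 mm below the insert's top it takes a push, up to 20 N to part them, then 5 to 13 N. Home, the bolster stands on the insert, the handle's middle is 143 mm above the counter, and the push rises sharply.
- drying_rack: Drying rack, fixed: steel drip tray 200 (x) x 220 (y) mm, walls 20 mm high, floor 5 mm above the counter, origin at the centre of its underside. Two rows of wire loops 60 mm tall (wire 4 mm, 10 mm apart along x) stand 22 to 48 mm to either side of its middle line. The scraper stands between neighbouring loops, 50 mm from the middle towards -x.
- ramekin: Bystander: white ceramic cup, 64 mm across, 50 mm tall, loose in the drying rack beside the wire loops; origin under its centre.
- shaker: Bystander: glass jar with steel cap, 42 mm across, 85 mm tall, between the two racks; origin under its centre.
- water: Bystander: clear bottle, 64 mm across, 190 mm tall, behind the two racks; origin under its centre.
- tip_cup: Bystander: white cup, 90 mm across, 110 mm tall, on the right; origin under its centre.
- mug: Bystander: white mug with handle, 76 mm across, 85 mm tall, on the left; origin under its centre.
Not all that is in view belongs to the job. Leave any green, purple or turquoise look-alike of the scraper alone.

How it is judged:
By the outcome, as a careful person would: the job done as asked, in the order asked, and still so for the second after the job is handed in, with the robot touching nothing.
It also fails if it takes over 72 s, if anything falls off the work surface, if the arm or the gripper's body presses on something with over 40 N, if the wrist force passes 120 N, or if a joint passes its speed limit or range.

## Working session

There is one attempt and no reset: what is moved stays moved. The work goes in short steps, Python scripts to look and compute and a shell command to move; the robot and the scene stay as the last step left them, time stands still between calls to the robot, and variables do not carry over. Pictures are saved under pics/ and viewed, and the job is handed in when it is done.

```bash
ls; mkdir -p pics; python3 - <<'E'
from plant import robot
import cv2,numpy as np
o=robot.get_obs()
for k,v in o.items(): print(k,np.round(v,4))
for n in ("scene","top","wrist"):
    im=robot.get_image(n); cv2.imwrite(f"pics/{n}0.png",im["color"])
    print(n,{k:np.round(v,4).tolist() for k,v in im.items() if k!="color"})
print(robot.get_obs()["time"])
E
```

```text
pics
time 0.0
joint_pos [ 1.5052  0.5019 -0.4268  1.5515  0.2208  1.1383 -0.2103]
qvel [ 0.0023  0.0021  0.0008 -0.0004  0.0004 -0.0012  0.001 ]
joint_efforts [ 4.00000e-04 -5.69505e+01 -5.81600e+00 -2.80940e+01  1.07000e-02
  1.19000e-02 -0.00000e+00]
tcp_pos [ 0.2096 -0.6146  0.2442]
tcp_rot [-1.000e-03  9.865e-01  1.637e-01 -1.000e-04]
contact_force [-0.6601 -0.4861 -0.763 ]
moment [ 0.0323 -0.0418  0.0063]
finger_gap 0.0855
scene {'fx': 571.0573, 'fy': 571.0573, 'cx': 312.3989, 'cy': 236.2229, 'k1': -0.1061, 'origin': [1.0505, 0.8571, 1.1361], 'attitude': [0.2511, 0.0888, 0.3555, 0.8959]}
top {'fx': 458.508, 'fy': 458.508, 'cx': 318.7065, 'cy': 234.9074, 'k1': -0.0003, 'origin': [0.4181, 0.0201, 1.3217], 'attitude': [-0.706, -0.0329, 0.0401, 0.7063]}
wrist {'fx': 360.3218, 'fy': 360.3218, 'cx': 321.6825, 'cy': 240.254, 'k1': -0.013, 'mount': [[0.0004, 0.9451, 0.3269, 0.0853], [1.0, -0.0003, -0.0003, -0.0009], [-0.0002, 0.3269, -0.9451, -0.1275], [0.0, 0.0, 0.0, 1.0]]}
0.15
```

View pics/scene0.png

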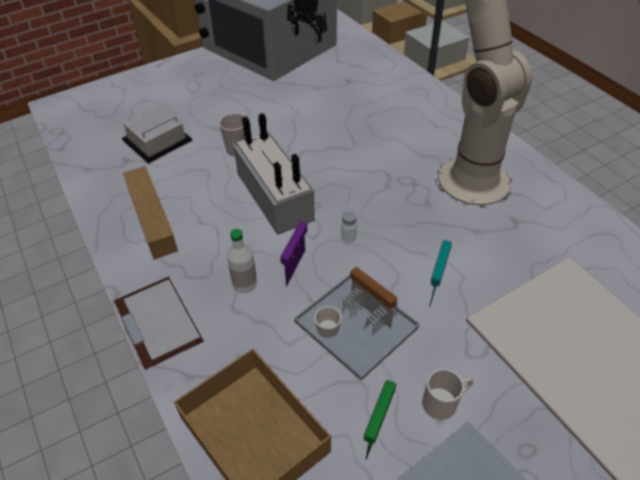

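View pics/top0.png

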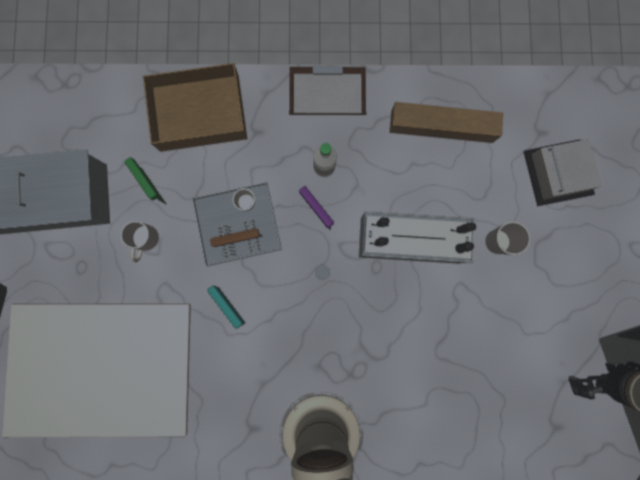

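View pics/wrist0.png

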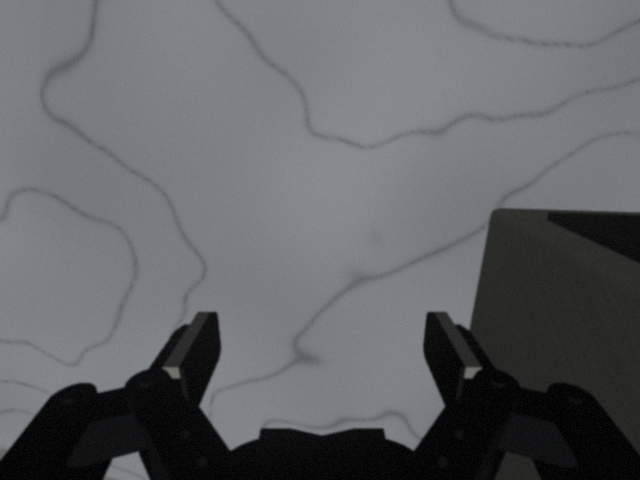

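The scene and top pictures show the brown scraper in the tray (top px ≈ 235,238), the knife rack with its slot (≈ 418,237), and the shaker (≈ 322,271) between them. The green, purple and turquoise scrapers are decoys. The bottle is at ≈ 325,158.

```bash
cat > h.py <<'E'
import numpy as np,cv2
from scipy.spatial.transform import Rotation as R
def Rq(q): return R.from_quat([q[1],q[2],q[3],q[0]])
def campose(im,obs=None):
    if "origin" in im: return np.array(im["origin"]),Rq(im["attitude"]).as_matrix()
    M=np.array(im["mount"]); Rt=Rq(obs["tcp_rot"]).as_matrix()
    return Rt@M[:3,3]+np.array(obs["tcp_pos"]),Rt@M[:3,:3]
def und(im,uv):
    K=np.array([[im["fx"],0,im["cx"]],[0,im["fy"],im["cy"]],[0,0,1.]])
    return cv2.undistortPoints(np.array(uv,float).reshape(-1,1,2),K,np.array([im["k1"],0,0,0,0.])).reshape(-1,2)
def p2w(im,uv,z,obs=None):
    o,A=campose(im,obs); s=und(im,uv)
    d=np.c_[s[:,0],-s[:,1],-np.ones(len(s))]@A.T
    return o+d*((z-o[2])/d[:,2])[:,None]
def w2p(im,P,obs=None):
    o,A=campose(im,obs); q=(np.atleast_2d(P)-o)@A
    s=np.c_[q[:,0]/-q[:,2],-q[:,1]/-q[:,2]]; r2=(s**2).sum(1,keepdims=True)
    s=s*(1+im["k1"]*r2); return s*im["fx"]+[im["cx"],im["cy"]]
def yaw(obs):
    Rt=Rq(obs["tcp_rot"]).as_matrix(); return np.degrees(np.arctan2(Rt[1,1],Rt[0,1])),np.degrees(np.arccos(-Rt[2,2]))
E
python3 - <<'E'
from h import *
from plant import robot
im=robot.get_image("top"); c=im["color"]
a=cv2.resize(c[170:290,180:300],None,fx=5,fy=5,interpolation=cv2.INTER_CUBIC); b=cv2.resize(c[200:275,350:480],None,fx=6,fy=6,interpolation=cv2.INTER_CUBIC)
cv2.imwrite("pics/a1.png",a);cv2.imwrite("pics/b1.png",b)
print("scraper",p2w(im,[[211,241],[235.5,238],[261,234.5]],.118))
print("slot",p2w(im,[[391,236.5],[418,237.5],[446,238.5]],.12))
print("shaker",p2w(im,[[322,271]],.085),"bottle",p2w(im,[[325,150]],.19),"ramekin",p2w(im,[[244,200]],.055))
E
```

```text
scraper [[0.52676928 0.29113617 0.118     ]
 [0.53469232 0.22696162 0.118     ]
 [0.54395979 0.16001526 0.118     ]]
slot [[ 0.53845669 -0.18285021  0.12      ]
 [ 0.53580337 -0.25418501  0.12      ]
 [ 0.53314788 -0.32822199  0.12      ]]
shaker [[ 0.44869189 -0.00122413  0.085     ]] bottle [[ 0.75143523 -0.00754562  0.19      ]] ramekin [[0.64750272 0.21595892 0.055     ]]
```

View pics/a1.png

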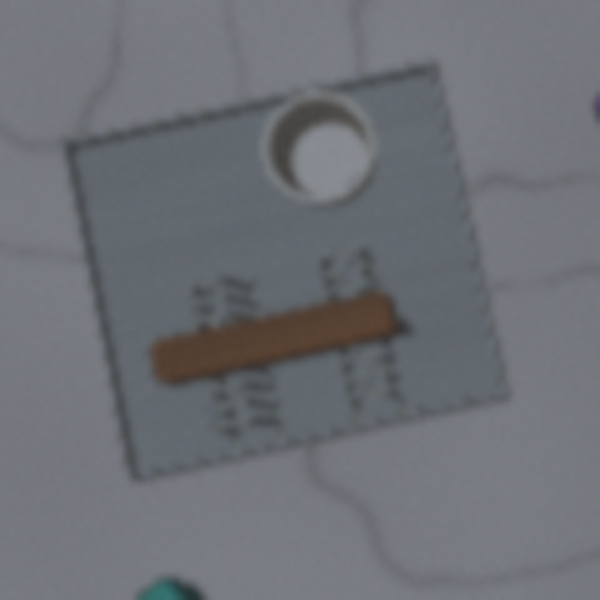

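View pics/b1.png

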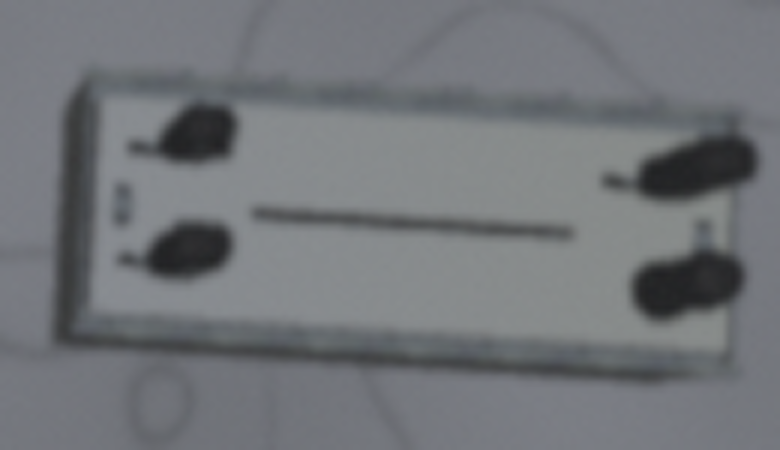

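```bash
cat >> h.py <<'E'
def plan(obs,target,yawdeg,n,z_first=None):
    """rows to go to target TCP with tool-y yaw (deg) pointing down, evenly over n rows"""
    p=np.array(obs["tcp_pos"]); Rt=Rq(obs["tcp_rot"]); 
    c,s=np.cos(np.radians(yawdeg)),np.sin(np.radians(yawdeg))
    Y=np.array([c,s,0]);Z=np.array([0,0,-1.]);X=np.cross(Y,Z)
    Rg=R.from_matrix(np.c_[X,Y,Z]); rv=(Rt.inv()*Rg).as_rotvec()
    for k in range(n):
        Rk=Rt*R.from_rotvec(rv*k/n)
        print(np.round(np.r_[Rk.inv().apply((np.array(target)-p)/n),rv/n],4).tolist())
def seg(im,lo,hi,roi):
    x0,y0,x1,y1=roi; hsv=cv2.cvtColor(im["color"],cv2.COLOR_BGR2HSV)
    m=np.zeros(hsv.shape[:2],np.uint8); m[y0:y1,x0:x1]=cv2.inRange(hsv,np.array(lo),np.array(hi))[y0:y1,x0:x1]
    n,l,st,ce=cv2.connectedComponentsWithStats(m); i=1+np.argmax(st[1:,4]); return l==i
E
python3 - <<'E'
from h import *
from plant import robot
im=robot.get_image("top")
m=seg(im,(0,90,30),(20,255,255),(190,210,280,260)); ys,xs=np.nonzero(m)
P=p2w(im,np.c_[xs,ys],.118)[:,:2]; c=P.mean(0); w,V=np.linalg.eigh(np.cov((P-c).T)); print(len(xs),c,np.degrees(np.arctan2(V[1,1],V[0,1])),np.sqrt(12*w))
m=(im["color"].max(2)<95); 
g=im["color"][225:250,385:452].mean(2).round().astype(int); print(g[8:18,::6])
o=robot.get_obs();print(o["time"],yaw(o))
plan(o,[.536,-.254,.40],-2,10)
E
```

```text
337 [0.53657823 0.2297667 ] 102.42148487703084 [0.01904355 0.12361665]
[[140 137 136 138 139 138 138 139 138 137 139 137]
 [139 130 121 131 134 137 139 138 138 139 138 138]
 [135 124  92 104 110 123 132 134 136 137 137 137]
 [118 129  90  84  83  94 106 115 125 133 135 138]
 [ 85 136 120 113 100  85  83  90  96 107 125 137]
 [ 53 139 136 134 127 114 111  96  82  82 113 138]
 [ 43 140 139 139 137 134 133 123 112 103 115 137]
 [ 43 139 139 139 139 138 139 136 133 128 129 138]
 [ 42 140 139 140 138 138 139 138 138 136 136 138]
 [ 40 138 139 139 138 139 139 138 138 138 138 138]]
0.25 (np.float64(-71.16094061013997), np.float64(0.05458488824622503))
[0.0425, -0.0236, -0.0155, -0.0001, -0.0001, -0.1207]
[0.0451, -0.0183, -0.0155, -0.0001, -0.0001, -0.1207]
[0.0469, -0.0128, -0.0155, -0.0001, -0.0001, -0.1207]
[0.0481, -0.007, -0.0155, -0.0001, -0.0001, -0.1207]
[0.0486, -0.0012, -0.0155, -0.0001, -0.0001, -0.1207]
[0.0484, 0.0047, -0.0155, -0.0001, -0.0001, -0.1207]
[0.0475, 0.0105, -0.0155, -0.0001, -0.0001, -0.1207]
[0.0459, 0.0161, -0.0155, -0.0001, -0.0001, -0.1207]
[0.0436, 0.0215, -0.0155, -0.0001, -0.0001, -0.1207]
[0.0407, 0.0266, -0.0155, -0.0001, -0.0001, -0.1207]
```

```bash
python3 -m jog '[[0.043,-0.024,-0.03,0,0,-0.121,0],[0.045,-0.018,-0.03,0,0,-0.121,0],[0.047,-0.013,-0.03,0,0,-0.121,0],[0.048,-0.007,-0.02,0,0,-0.121,0],[0.049,-0.001,-0.015,0,0,-0.121,0],[0.048,0.005,-0.015,0,0,-0.121,0],[0.048,0.011,-0.01,0,0,-0.121,0],[0.046,0.016,-0.005,0,0,-0.121,0],[0.044,0.022,0,0,0,-0.121,0],[0.041,0.027,0,0,0,-0.121,0]]' 30; python3 - <<'E'
from h import *
from plant import robot
o=robot.get_obs();print(o["time"],o["tcp_pos"],yaw(o),np.abs(o["qvel"]).max())
E
```

```text
time: 1.5
tcp_pos: [0.5382, -0.242, 0.4039]
tcp_rot: [0.0, 0.709, 0.705, -0.001]
contact_force: [0.3, -1.1, 0.5]
finger_gap: 0.0853
1.5 [ 0.5381588  -0.24200649  0.40391358] (np.float64(-0.2776630895931094), np.float64(0.072057871656107)) 0.622043372735277
```

```bash
python3 - <<'E'
from h import *
from plant import robot
for i in range(4):
    o=robot.get_obs();im=robot.get_image("wrist")
    print(o["tcp_pos"],yaw(o),np.abs(o["qvel"]).max())
cv2.imwrite("pics/w1.png",im["color"])
E
```

```text
[ 0.5381588  -0.24200649  0.40391358] (np.float64(-0.2776630895931094), np.float64(0.072057871656107)) 0.622043372735277
[ 0.54219674 -0.23381844  0.40423105] (np.float64(0.5637843902449494), np.float64(0.27251044626152)) 0.06293388147635666
[ 0.54069994 -0.23585559  0.4042004 ] (np.float64(0.2517600157459794), np.float64(0.1977355047863689)) 0.07028137859931273
[ 0.5390793  -0.23916626  0.40384569] (np.float64(-0.08126423675971113), np.float64(0.07165122747300091)) 0.06179020297116901
```

View pics/w1.png

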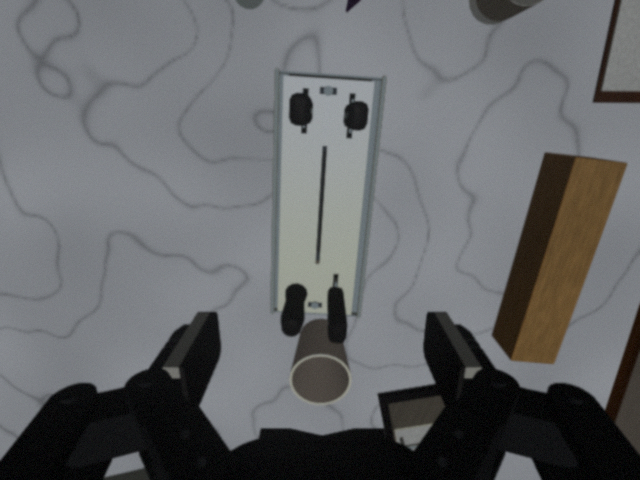

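Wrist view over the rack: the slot is seen end to end from ≈(324,147) to (318,263), with two knife handles at each end. I'll measure it precisely now.

```bash
python3 - <<'E'
from h import *
from plant import robot
for i in range(2):
    o=robot.get_obs();im=robot.get_image("wrist")
    g=cv2.cvtColor(im["color"],cv2.COLOR_BGR2GRAY).astype(float)
    pts=[]
    for r in range(155,258,4):
        row=255-g[r,305:340]; b=np.median(row); w=np.clip(row-b-15,0,None); pts.append([305+(w*np.arange(35)).sum()/w.sum(),r])
    pts=np.array(pts); k=np.polyfit(pts[:,1],pts[:,0],1)
    prof=[g[r,int(round(np.polyval(k,r)))] for r in range(135,275)]
    pr=np.array(prof); th=(pr.min()+pr.max())/2; idx=np.nonzero(pr<th)[0]+135
    ends=[[np.polyval(k,e),e] for e in (idx.min()-.5,idx.max()+.5)]
    W=p2w(im,ends,.12,o); d=W[0]-W[1]
    print(o["time"],o["tcp_pos"].round(4),yaw(o)[0].round(2),"ends",ends,W.round(4).tolist(),"mid",W.mean(0).round(4),"len",np.linalg.norm(d),"dir",np.degrees(np.arctan2(d[1],d[0])))
cv2.imwrite("pics/w2.png",im["color"])
cv2.imwrite("pics/w2c.png",cv2.resize(im["color"][60:340,250:400],None,fx=2,fy=2))
t=robot.get_image("top")
print("top px of wrist slot ends",w2p(t,W))
E
```

```text
1.7 [ 0.5379 -0.2418  0.4036] -0.34 ends [[np.float64(325.54496310269514), np.float64(143.5)], [np.float64(318.61162573920745), np.float64(260.5)]] [[0.5426, -0.1853, 0.12], [0.5338, -0.3248, 0.12]] mid [ 0.5382 -0.255   0.12  ] len 0.13975213383631122 dir 86.38378877299715
1.75 [ 0.5371 -0.2435  0.4034] -0.51 ends [[np.float64(326.2975932636804), np.float64(141.5)], [np.float64(319.6227560380477), np.float64(259.5)]] [[0.5427, -0.185, 0.12], [0.5338, -0.3253, 0.12]] mid [ 0.5383 -0.2552  0.12  ] len 0.1405094923288278 dir 86.403881397963
top px of wrist slot ends [[391.79845761 234.91606765]
 [444.87616512 238.23726626]]
```

```bash
python3 - <<'E'
from h import *
from plant import robot
t=robot.get_image("top")
g=cv2.cvtColor(t["color"],cv2.COLOR_BGR2GRAY).astype(float)
pts=[]
for c in range(394,445,3):
    col=255-g[228:248,c]; w=np.clip(col-np.median(col)-10,0,None); pts.append([c,228+(w*np.arange(20)).sum()/w.sum()])
W=p2w(t,pts,.12); k=np.polyfit(W[:,1],W[:,0],1); print("top: x at y=-.254",np.polyval(k,-.254),"slope deg",np.degrees(np.arctan(k[0])))
o=robot.get_obs();print(o["time"],o["tcp_pos"],yaw(o))
plan(o,[.535,.229,.26],12.4,9)
E
```

```text
top: x at y=-.254 0.5367973610143313 slope deg 5.64724148404229
1.9 [ 0.53649338 -0.24484858  0.40345944] (np.float64(-0.6655326844581083), np.float64(0.11509456080478218))
[0.0527, -0.0007, 0.0159, -0.0002, 0.0001, -0.0253]
[0.0527, 0.0006, 0.0159, -0.0002, 0.0001, -0.0253]
[0.0526, 0.0019, 0.0159, -0.0002, 0.0001, -0.0253]
[0.0526, 0.0032, 0.0159, -0.0002, 0.0001, -0.0253]
[0.0525, 0.0046, 0.0159, -0.0002, 0.0001, -0.0253]
[0.0523, 0.0059, 0.0159, -0.0002, 0.0001, -0.0253]
[0.0522, 0.0072, 0.0159, -0.0002, 0.0001, -0.0253]
[0.052, 0.0085, 0.0159, -0.0002, 0.0001, -0.0253]
[0.0517, 0.0098, 0.0159, -0.0002, 0.0001, -0.0253]
```

```bash
python3 -m jog '[[-0.003,0.001,0.03,0,0,0.025,0],[-0.003,0.001,0.03,0,0,0.025,0],[-0.003,0.001,0.02,0,0,0,0],[0,0,0.015,0,0,0,0],[0,0,0.005,0,0,0,0],[0,0,0,0,0,0,0],[0,0,0,0,0,0,0],[0,0,0,0,0,0,0],[0,0,0,0,0,0,0],[0,0,0,0,0,0,0]]'; python3 - <<'E'
from h import *
from plant import robot
for i in range(3):
    o=robot.get_obs();im=robot.get_image("wrist")
    print(o["time"],o["tcp_pos"].round(4),yaw(o))
    np.savez(f"pics/w3_{i}.npz",c=im["color"],p=o["tcp_pos"],q=o["tcp_rot"])
    cv2.imwrite("pics/w3.png",im["color"])
E
```

```text
time: 3.15
tcp_pos: [0.5375, -0.2614, 0.3042]
tcp_rot: [0.003, 0.734, 0.68, -0.001]
contact_force: [0.8, 0.1, -0.3]
finger_gap: 0.0858
3.15 [ 0.5375 -0.2614  0.3042] (np.float64(-4.366038945675979), np.float64(0.3924538925042001))
3.2 [ 0.5375 -0.2614  0.3042] (np.float64(-4.365408317754642), np.float64(0.3894705175758771))
3.25 [ 0.5374 -0.2614  0.304 ] (np.float64(-4.367261303610502), np.float64(0.3795676055204455))
```

View pics/w3.png

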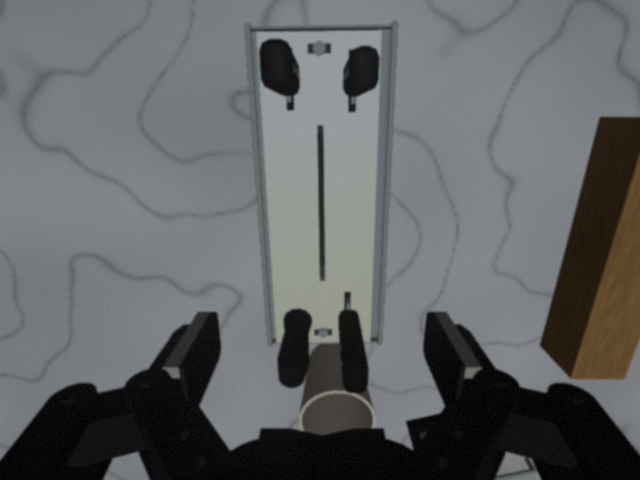

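```bash
python3 - <<'E'
from h import *
from plant import robot
im=robot.get_image("wrist")
for i in range(3):
    z=np.load(f"pics/w3_{i}.npz"); o={"tcp_pos":z["p"],"tcp_rot":z["q"]}
    g=cv2.cvtColor(z["c"],cv2.COLOR_BGR2GRAY).astype(float)
    pts=[]
    for r in range(132,275,3):
        row=255-g[r,308:335]; w=np.clip(row-np.median(row)-12,0,None); pts.append([308+(w*np.arange(27)).sum()/w.sum(),r])
    pts=np.array(pts); k=np.polyfit(pts[:,1],pts[:,0],1)
    W=p2w(im,np.c_[np.polyval(k,pts[:,1]),pts[:,1]],.12,o)
    d=W[0]-W[-1]
    pr=np.array([g[r,int(round(np.polyval(k,r)))] for r in range(115,295)]); idx=np.nonzero(pr<(pr.min()+pr.max())/2)[0]+115
    E=p2w(im,[[np.polyval(k,e),e] for e in (idx.min()-.5,idx.max()+.5)],.12,o)
    print("mid",E.mean(0).round(4),"len",np.linalg.norm(E[0]-E[1]).round(4),"dir",np.degrees(np.arctan2(d[1],d[0])), "resid px",np.std(pts[:,0]-np.polyval(k,pts[:,1])))
o=robot.get_obs();print(o["time"],o["tcp_pos"],yaw(o))
plan(o,[.53,.20,.28],12.4,10)
E
```

```text
mid [ 0.5385 -0.2546  0.12  ] len 0.1399 dir 86.40193953037692 resid px 0.06538757821924428
mid [ 0.5384 -0.2546  0.12  ] len 0.1399 dir 86.40218732278304 resid px 0.06594349259917634
mid [ 0.5384 -0.2545  0.12  ] len 0.1398 dir 86.38871633498451 resid px 0.07086224164918518
3.35 [ 0.53731299 -0.26143953  0.30387809] (np.float64(-4.375255496422177), np.float64(0.3658126566887189))
[0.046, -0.0043, 0.0021, 0.0002, 0.0006, -0.0293]
[0.0461, -0.0029, 0.0021, 0.0002, 0.0006, -0.0293]
[0.0461, -0.0016, 0.0022, 0.0002, 0.0006, -0.0293]
[0.0462, -0.0002, 0.0022, 0.0002, 0.0006, -0.0293]
[0.0461, 0.0011, 0.0022, 0.0002, 0.0006, -0.0293]
[0.0461, 0.0025, 0.0023, 0.0002, 0.0006, -0.0293]
[0.046, 0.0038, 0.0023, 0.0002, 0.0006, -0.0293]
[0.0459, 0.0052, 0.0023, 0.0002, 0.0006, -0.0293]
[0.0457, 0.0065, 0.0023, 0.0002, 0.0006, -0.0293]
[0.0455, 0.0079, 0.0024, 0.0002, 0.0006, -0.0293]
```

Three frames agree: the slot's middle is at (0.5384, -0.2546), direction 86.4°, length 140 mm (142 expected). Next I go to the scraper.

```bash
python3 -m jog '[[0.046,-0.004,0,0,0,-0.029,0],[0.052,-0.003,0,0,0,-0.033,0],[0.055,-0.002,0,0,0,-0.036,0],[0.055,0,0,0,0,-0.036,0],[0.055,0.001,0,0,0,-0.036,0],[0.054,0.002,0.005,0,0,-0.036,0],[0.05,0.004,0.006,0,0,-0.033,0],[0.04,0.005,0.006,0,0,-0.029,0],[0.025,0.004,0.006,0,0,-0.02,0],[0,0,0,0,0,0,0]]'; python3 - <<'E'
from h import *
from plant import robot
for i in range(3):
    o=robot.get_obs();im=robot.get_image("wrist")
    print(o["time"],o["tcp_pos"].round(4),yaw(o))
np.savez("pics/w4.npz",c=im["color"],p=o["tcp_pos"],q=o["tcp_rot"]); cv2.imwrite("pics/w4.png",im["color"])
E
```

```text
time: 4.6
tcp_pos: [0.5236, 0.1829, 0.2779]
tcp_rot: [0.004, 0.626, 0.779, -0.0]
contact_force: [0.3, -0.6, 0.4]
finger_gap: 0.0855
4.6 [0.5236 0.1829 0.2779] (np.float64(12.415578598991807), np.float64(0.45937196342531045))
4.65 [0.5241 0.1814 0.278 ] (np.float64(12.297486288763064), np.float64(0.5031320222411951))
4.7 [0.5246 0.18   0.2781] (np.float64(12.169079845747591), np.float64(0.5441941565411248))
```

View pics/w4.png

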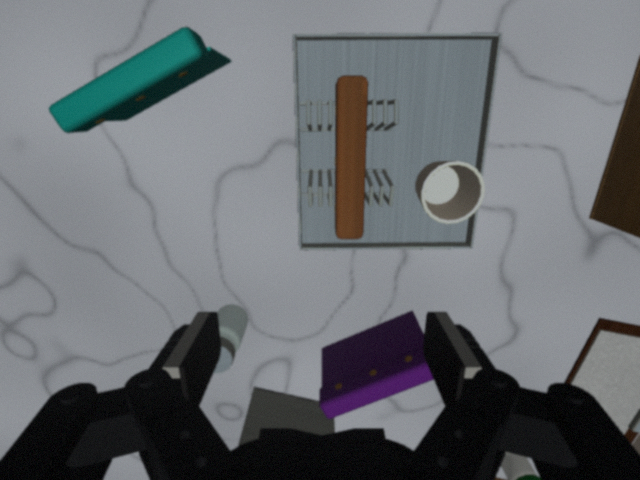

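Wrist view: the brown handle spans ≈(352,76) to (348,238) in the tray, the ramekin is at (450,192), and the decoys are clear of the descent.

```bash
python3 - <<'E'
from h import *
from plant import robot
im=robot.get_image("wrist"); z=np.load("pics/w4.npz"); o={"tcp_pos":z["p"],"tcp_rot":z["q"]}
m=seg({"color":z["c"]},(0,100,30),(25,255,255),(310,50,400,260))
ys,xs=np.nonzero(m); print(len(xs),xs.min(),xs.max(),ys.min(),ys.max())
L=[];Rr=[]
for r in range(ys.min()+12,ys.max()-12,2):
    c=np.nonzero(m[r])[0]; L.append([c.min()-.5,r]);Rr.append([c.max()+.5,r])
for nm,E,h in (("L.118",L,.118),("L.088",L,.088),("R.118",Rr,.118)):
    W=p2w(im,E,h,o); k=np.polyfit(W[:,1],W[:,0],1); print(nm,"x at y=.23",np.polyval(k,.23),"dir",90-np.degrees(np.arctan(k[0])))
mid=(np.array(L)+np.array(Rr))/2; k=np.polyfit(mid[:,1],mid[:,0],1)
E=[[np.polyval(k,e),e] for e in (ys.min()-.5,ys.max()+.5)]
W=p2w(im,E,.118,o); print(W,np.linalg.norm(W[0]-W[1]),W.mean(0))
cv2.imwrite("pics/w4c.png",cv2.resize(z["c"][30:260,290:410],None,fx=2.5,fy=2.5,interpolation=cv2.INTER_CUBIC))
t=robot.get_obs();print(t["time"],t["tcp_pos"],yaw(t))
E
```

```text
4581 336 366 76 237
L.118 x at y=.23 0.5268732177196356 dir 102.4126971096352
L.088 x at y=.23 0.5281661927941252 dir 102.41269710963522
R.118 x at y=.23 0.5498049999770805 dir 102.56969145855778
[[0.524079   0.29437732 0.118     ]
 [0.55111021 0.17238559 0.118     ]] 0.12495066391180555 [0.53759461 0.23338146 0.118     ]
4.8 [0.52513463 0.17864184 0.27813462] (np.float64(12.01558075258208), np.float64(0.5766006180582682))
```

View pics/w4c.png

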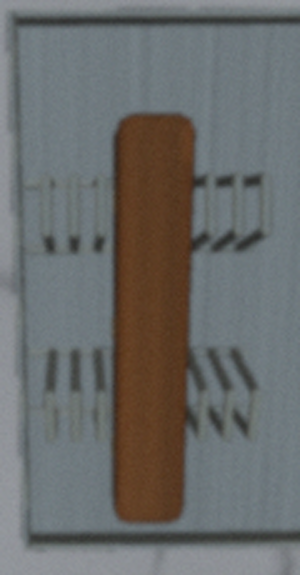

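```bash
python3 - <<'E'
from h import *
from plant import robot
t=robot.get_obs();print(t["tcp_pos"],t["finger_gap"])
plan(t,[.5378,.2325,.14],12.5,1)
E
```

```text
[0.52513463 0.17864184 0.27813462] 0.08507710868895925
[0.0512, 0.0229, 0.1378, 0.0051, 0.0087, -0.0085]
```

```bash
python3 -m jog '[[0.010,0.0046,0.02,0.005,0.009,-0.008,0],[0.015,0.007,0.03,0,0,0,0],[0.015,0.007,0.03,0,0,0,0],[0.010,0.0046,0.03,0,0,0,0],[0.002,0,0.02,0,0,0,0],[0,0,0.01,0,0,0,0],[0,0,0,0,0,0,0],[0,0,0,0,0,0,0],[0,0,0,0,0,0,0],[0,0,0,0,0,0,0]]'; python3 - <<'E'
from h import *
from plant import robot
t=robot.get_obs();print(t["tcp_pos"],yaw(t),t["contact_force"]); o=t;im=robot.get_image("wrist");cv2.imwrite("pics/w5.png",im["color"])
plan(t,[.5378,.2325,.10],12.5,1)
m=seg(im,(0,100,30),(25,255,255),(180,0,460,480))
ys,xs=np.nonzero(m); print(len(xs),xs.min(),xs.max(),ys.min(),ys.max())
for r in range(ys.min()+20,ys.max()-20,40):
    c=np.nonzero(m[r])[0]; print(r,p2w(im,[[c.min()-.5,r],[c.max()+.5,r]],.118,o)[:,:2].round(4).tolist())
c=np.median(xs); print(p2w(im,[[c,ys.min()],[c,ys.max()]],.118,o))
E
```

```text
time: 6.05
tcp_pos: [0.5418, 0.2285, 0.1312]
tcp_rot: [0.001, 0.631, 0.775, 0.0]
contact_force: [-0.1, -0.2, 1.0]
finger_gap: 0.0856
[0.54178466 0.22851317 0.13116823] (np.float64(11.697942339895741), np.float64(0.14380041991028356)) [-0.06988351 -0.23362233  0.969547  ]
[0.0048, -0.0031, 0.0312, 0.0018, 0.0018, -0.014]
12925 284 340 154 412
174 [[0.5157, 0.2882], [0.537, 0.2926]]
214 [[0.5192, 0.2726], [0.5405, 0.277]]
254 [[0.5226, 0.2556], [0.5439, 0.26]]
294 [[0.5267, 0.2374], [0.5484, 0.2419]]
334 [[0.5311, 0.2176], [0.5525, 0.222]]
374 [[0.5364, 0.1961], [0.5573, 0.2004]]
[[0.52580236 0.29806212 0.118     ]
 [0.55045118 0.17546199 0.118     ]]
```

View pics/w5.png

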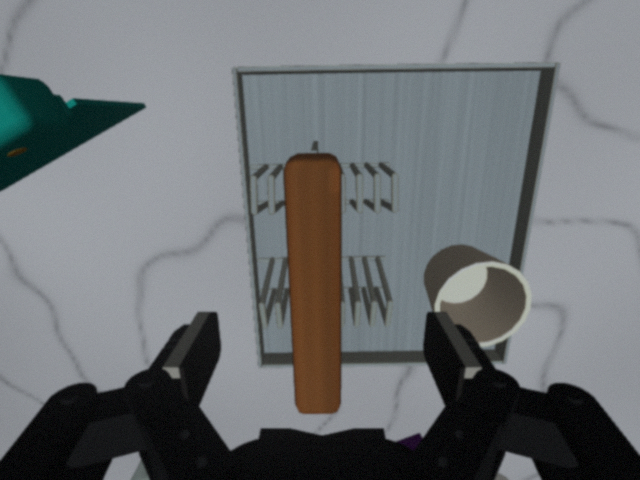

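The handle is in view from (313,154) to (318,412), between the fingers, with centre ≈ (0.538, 0.2365). I'll descend the last 31 mm with the correction, then close.

```bash
python3 -m jog '[[0.004,-0.001,0.008,0.002,0.002,-0.014,0],[0.004,-0.001,0.010,0,0,0,0],[0.001,0,0.009,0,0,0,0],[0,0,0.004,0,0,0,0],[0,0,0,0,0,0,0],[0,0,0,0,0,0,0],[0,0,0,0,0,0,0],[0,0,0,0,0,0,0],[0,0,0,0,0,0,0],[0,0,0,0,0,0,0]]'; python3 - <<'E'
from h import *
from plant import robot
t=robot.get_obs();print(t["tcp_pos"],yaw(t),t["contact_force"]); im=robot.get_image("wrist");cv2.imwrite("pics/w6.png",im["color"])
plan(t,[.538,.2365,.10],12.5,1)
E
```

```text
time: 7.35
tcp_pos: [0.5379, 0.2376, 0.0983]
tcp_rot: [-0.0, 0.626, 0.78, 0.0]
contact_force: [-0.9, 0.5, 0.9]
finger_gap: 0.085
[0.53790306 0.23761946 0.09830727] (np.float64(12.558941298520969), np.float64(0.025570063723971262)) [-0.87572288  0.51658735  0.94532531]
[-0.0011, -0.0001, -0.0017, 0.0003, -0.0003, 0.001]
```

View pics/w6.png

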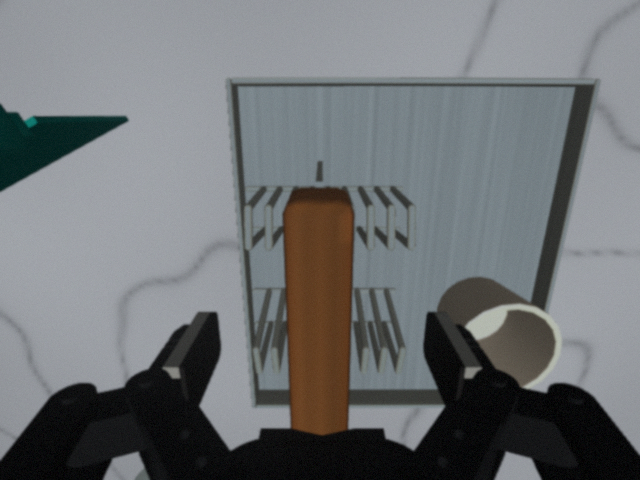

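The handle is centred between the fingers (≈ column 320). Closing.

```bash
python3 -m jog '[[0,0,-0.002,0,0,0,90],[0,0,0,0,0,0,130],[0,0,0,0,0,0,160],[0,0,0,0,0,0,200],[0,0,0,0,0,0,255],[0,0,0,0,0,0,255],[0,0,0,0,0,0,255],[0,0,0,0,0,0,255],[0,0,0,0,0,0,255],[0,0,0,0,0,0,255]]' 60; python3 - <<'E'
from h import *
from plant import robot
t=robot.get_obs();print(t["tcp_pos"],yaw(t),t["contact_force"],t["moment"]); im=robot.get_image("wrist");cv2.imwrite("pics/w7.png",im["color"])
E
```

```text
time: 8.65
tcp_pos: [0.5379, 0.2377, 0.1008]
tcp_rot: [0.0, 0.625, 0.78, 0.0]
contact_force: [0.1, 0.0, 0.9]
finger_gap: 0.0231
[0.53789562 0.23771769 0.10075348] (np.float64(12.563171830990338), np.float64(0.02511595990678677)) [0.11912897 0.002126   0.90680309] [-0.04589346  0.05295797 -0.02564919]
```

View pics/w7.png

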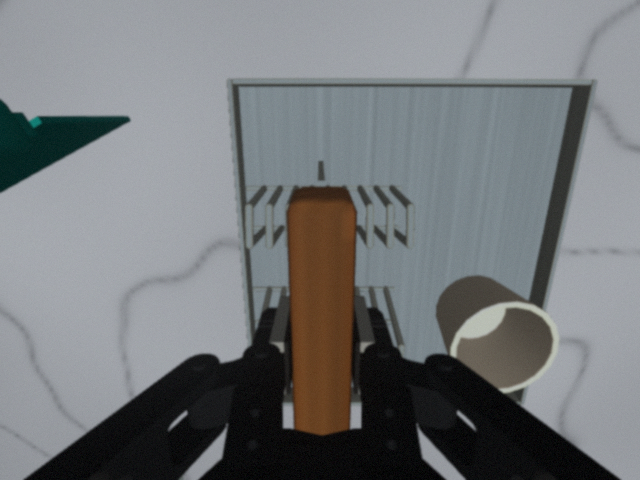

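Gripped: the gap reads 23 mm and the side force is nil. Lifting straight up.

```bash
python3 -m jog '[[0,0,0,0,0,0,255],[0,0,-0.005,0,0,0,255],[0,0,-0.012,0,0,0,255],[0,0,-0.02,0,0,0,255],[0,0,-0.025,0,0,0,255],[0,0,-0.035,0,0,0,255],[0,0,-0.045,0,0,0,255],[0,0,-0.05,0,0,0,255],[0,0,-0.035,0,0,0,255],[0,0,-0.01,0,0,0,255]]' 90; python3 - <<'E'
from h import *
from plant import robot
t=robot.get_obs();print(t["tcp_pos"],yaw(t),t["contact_force"],t["moment"],t["finger_gap"]); im=robot.get_image("wrist");cv2.imwrite("pics/w8.png",im["color"])
im=robot.get_image("scene");cv2.imwrite("pics/s8.png",cv2.resize(im["color"][180:420,270:470],None,fx=3,fy=2.5))
t=robot.get_obs();print(t["tcp_pos"],t["time"])
plan(t,[.5384,-.2546,.345],-3.6,10)
E
```

```text
time: 9.95
tcp_pos: [0.5355, 0.2381, 0.3516]
tcp_rot: [0.0, 0.624, 0.781, 0.0]
contact_force: [-0.3, 0.5, -3.2]
finger_gap: 0.0228
[0.53549669 0.23806032 0.35162173] (np.float64(12.742265881260476), np.float64(0.02135784072189337)) [-0.25565079  0.46145727 -3.16460187] [ 0.05226843  0.05520412 -0.03150712] 0.0227857951809045
[0.53525818 0.23760216 0.34969777] 10.05
[-0.0481, -0.0105, 0.0005, -0.0001, 0.0001, 0.0285]
[-0.0484, -0.0092, 0.0005, -0.0001, 0.0001, 0.0285]
[-0.0486, -0.0078, 0.0005, -0.0001, 0.0001, 0.0285]
[-0.0488, -0.0064, 0.0005, -0.0001, 0.0001, 0.0285]
[-0.049, -0.005, 0.0005, -0.0001, 0.0001, 0.0285]
[-0.0491, -0.0036, 0.0005, -0.0001, 0.0001, 0.0285]
[-0.0492, -0.0022, 0.0005, -0.0001, 0.0001, 0.0285]
[-0.0492, -0.0008, 0.0005, -0.0001, 0.0001, 0.0285]
[-0.0492, 0.0006, 0.0005, -0.0001, 0.0001, 0.0285]
[-0.0492, 0.002, 0.0005, -0.0001, 0.0001, 0.0285]
```

View pics/w8.png

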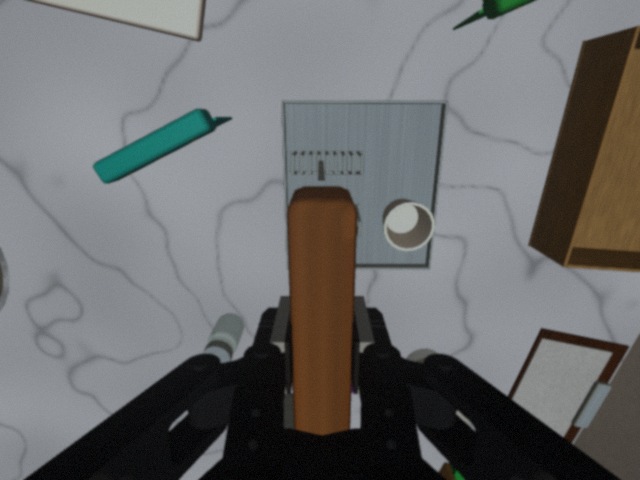

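View pics/s8.png

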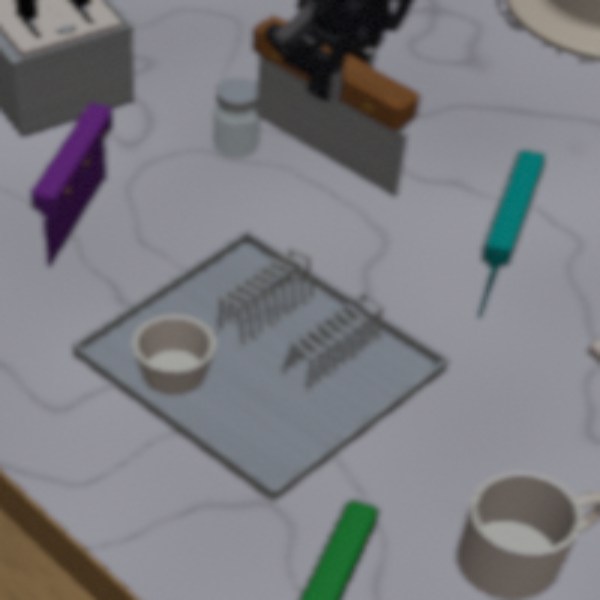

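The scraper is lifted and held level. The rack loops and ramekin are undisturbed, and the far blade corner shows at ≈(321,162..180) in the wrist view. Next I measure the blade in the hand.

```bash
python3 - <<'E'
from h import *
from plant import robot
o=robot.get_obs();im=robot.get_image("wrist")
cv2.imwrite("pics/w9c.png",cv2.resize(im["color"][140:440,260:385],None,fx=4,fy=2,interpolation=cv2.INTER_CUBIC))
cv2.imwrite("pics/w9d.png",cv2.resize(im["color"][145:205,280:360],None,fx=8,fy=8,interpolation=cv2.INTER_CUBIC))
T=dict(tcp_pos=np.zeros(3),tcp_rot=[1,0,0,0])
for nm,P in dict(hand_top_far=[.065,0,-.017],hand_bot_far=[.065,0,.013],bol_far=[.061,0,.021],blade_top=[.065,0,.021],blade_bot=[.065,0,.096],topL=[.05,-.012,-.017],topR=[.05,.012,-.017]).items(): print(nm,w2p(im,[P],T).round(1))
m=seg(im,(0,100,30),(25,255,255),(270,150,370,440)); ys,xs=np.nonzero(m);print(ys.min(),ys.max())
for r in (200,220,240,260,280,300,320,340,360,380,400,420): 
    c=np.nonzero(m[r])[0]; print(r,c.min(),c.max(),(c.min()+c.max())/2)
E
```

```text
hand_top_far [[318.3 184.8]]
hand_bot_far [[319.1 170.8]]
bol_far [[319.3 177.8]]
blade_top [[319.3 168. ]]
blade_bot [[320.2 151.1]]
topL [[281.2 231.1]]
topR [[355.8 231.2]]
188 435
200 292 350 321.0
220 288 355 321.5
240 289 354 321.5
260 289 354 321.5
280 290 353 321.5
300 290 353 321.5
320 290 353 321.5
340 291 352 321.5
360 292 351 321.5
380 292 351 321.5
400 293 349 321.0
420 294 348 321.0
```

View pics/w9d.png

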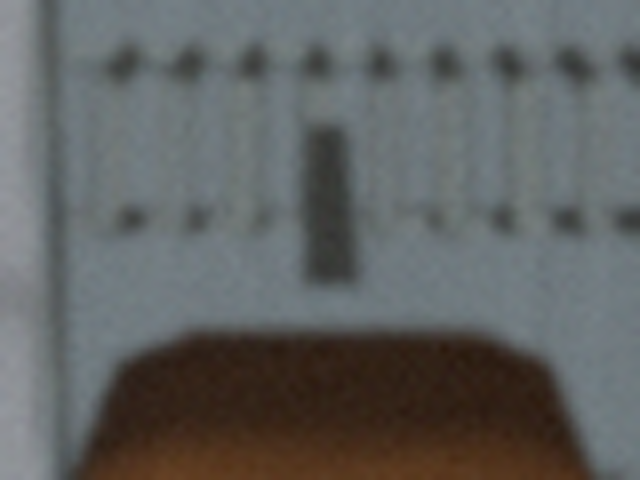

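```bash
python3 - <<'E'
from h import *
from plant import robot
im=robot.get_image("wrist")
T=dict(tcp_pos=np.zeros(3),tcp_rot=[1,0,0,0])
for nm,uv,z in (("handle bot far",[321.5,187],.013),("blade top",[321.4,180.4],.021),("blade bot",[320.6,160.6],.096),("handle top near end?",[321.3,435.5],-.017),("top face L",[288,230],-.017),("top face R",[355.5,230],-.017)):
    print(nm,p2w(im,[uv],z,T).round(4), p2w(im,[uv],z-.005,T).round(4))
E
```

```text
handle bot far [[0.0587 0.0009 0.013 ]] [[0.0596 0.0009 0.008 ]]
blade top [[0.0599 0.0009 0.021 ]] [[0.0608 0.0009 0.016 ]]
blade bot [[0.0593 0.0002 0.096 ]] [[0.0599 0.0003 0.091 ]]
handle top near end? [[-0.0359  0.0009 -0.017 ]] [[-0.0304  0.0009 -0.022 ]]
top face L [[ 0.0504 -0.0098 -0.017 ]] [[ 0.052  -0.0093 -0.022 ]]
top face R [[ 0.0504  0.0119 -0.017 ]] [[ 0.052   0.0114 -0.022 ]]
```

```bash
python3 -m jog '[[-0.030,-0.010,0,0,0,0.018,255],[-0.048,-0.009,0,0,0,0.028,255],[-0.053,-0.008,0,0,0,0.032,255],[-0.055,-0.007,0,0,0,0.034,255],[-0.056,-0.006,0,0,0,0.034,255],[-0.056,-0.005,0,0,0,0.034,255],[-0.056,-0.003,0,0,0,0.034,255],[-0.050,-0.002,0,0,0,0.030,255],[-0.035,0,0,0,0,0.022,255],[-0.015,0,0,0,0,0.01,255]]' 90; python3 - <<'E'
from h import *
from plant import robot
t=robot.get_obs();print(t["tcp_pos"],yaw(t),t["contact_force"],t["finger_gap"],t["time"])
for i in range(3): robot.get_image("wrist"); 
t=robot.get_obs();print(t["tcp_pos"],yaw(t))
plan(t,[.5387,-.2496,.345],-3.6,1)
E
```

```text
time: 11.4
tcp_pos: [0.5196, -0.2348, 0.3264]
tcp_rot: [-0.015, 0.727, 0.687, -0.011]
contact_force: [-0.4, 0.1, -3.4]
finger_gap: 0.0226
[ 0.5196287  -0.234808    0.32637572] (np.float64(-3.2324124569905073), np.float64(2.198387986476355)) [-0.41601918  0.12125772 -3.40503557] 0.02257645540474935 11.4
[ 0.52057435 -0.23170029  0.32731978] (np.float64(-3.0102478162875426), np.float64(2.1176958594016764))
[-0.0168, 0.0184, -0.0185, -0.0366, -0.005, 0.0102]
```

```bash
python3 -m jog '[[-0.006,0.006,-0.006,-0.013,-0.002,0.004,255],[-0.006,0.006,-0.006,-0.013,-0.002,0.004,255],[-0.005,0.006,-0.006,-0.011,-0.001,0.002,255],[0,0,0,0,0,0,255],[0,0,0,0,0,0,255],[0,0,0,0,0,0,255],[0,0,0,0,0,0,255],[0,0,0,0,0,0,255],[0,0,0,0,0,0,255],[0,0,0,0,0,0,255]]' 90; python3 - <<'E'
from h import *
from plant import robot
t=robot.get_obs();print(t["tcp_pos"],yaw(t),t["contact_force"],t["finger_gap"],t["time"],np.abs(t["qvel"]).max())
plan(t,[.5387,-.2496,.25],-3.6,1)
im=robot.get_image("wrist");cv2.imwrite("pics/w10.png",im["color"])
E
```

```text
time: 12.8
tcp_pos: [0.541, -0.2438, 0.3473]
tcp_rot: [0.001, 0.725, 0.688, 0.002]
contact_force: [0.8, 0.2, -3.5]
finger_gap: 0.0226
[ 0.54104423 -0.24375876  0.34731679] (np.float64(-3.019425766815065), np.float64(0.2600062122839657)) [ 0.84975897  0.19906378 -3.45971641] 0.022560765043922574 12.8 0.002099200393763218
[-0.006, -0.0025, 0.0973, 0.0045, -0.0008, 0.0101]
```

View pics/w10.png

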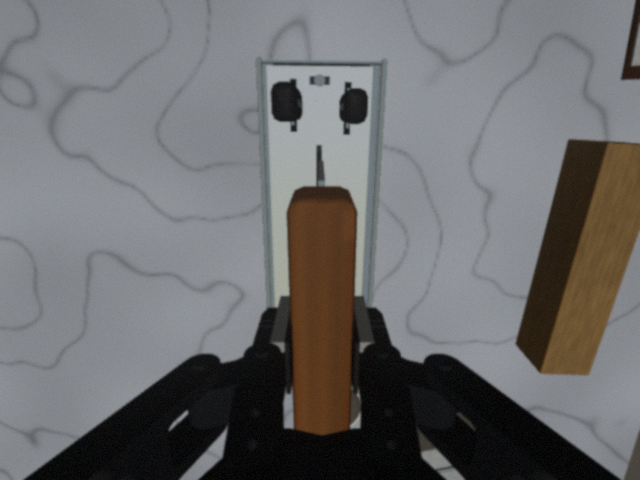

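The slot's far end stub at (319,147) is visible just beyond the blade edge (≈321,162), so I can line up by eye. Descending to 3 cm above the insert.

```bash
python3 -m jog '[[-0.002,-0.001,0.010,0.002,0,0.004,255],[-0.002,-0.001,0.020,0.002,0,0.004,255],[-0.002,-0.0005,0.022,0,0,0.002,255],[0,0,0.020,0,0,0,255],[0,0,0.015,0,0,0,255],[0,0,0.007,0,0,0,255],[0,0,0,0,0,0,255],[0,0,0,0,0,0,255],[0,0,0,0,0,0,255],[0,0,0,0,0,0,255]]' 90; python3 - <<'E'
from h import *
from plant import robot
t=robot.get_obs();print(t["tcp_pos"],yaw(t),t["contact_force"],t["finger_gap"],t["time"],np.abs(t["qvel"]).max())
plan(t,[.5387,-.2496,.235],-3.6,1)
im=robot.get_image("wrist");cv2.imwrite("pics/w11.png",im["color"])
cv2.imwrite("pics/w11d.png",cv2.resize(im["color"][110:210,270:370],None,fx=6,fy=6,interpolation=cv2.INTER_CUBIC))
E
```

```text
time: 14.1
tcp_pos: [0.5371, -0.2505, 0.2458]
tcp_rot: [-0.001, 0.73, 0.684, 0.0]
contact_force: [-0.0, -1.0, -2.9]
finger_gap: 0.0225
[ 0.53714553 -0.25048699  0.24584339] (np.float64(-3.703698158700178), np.float64(0.10315185017709287)) [-0.03555237 -0.97336805 -2.85305052] 0.022507656113108048 14.1 0.004662962868793674
[0.001, 0.0015, 0.0108, -0.0013, -0.0012, -0.0018]
```

View pics/w11d.png

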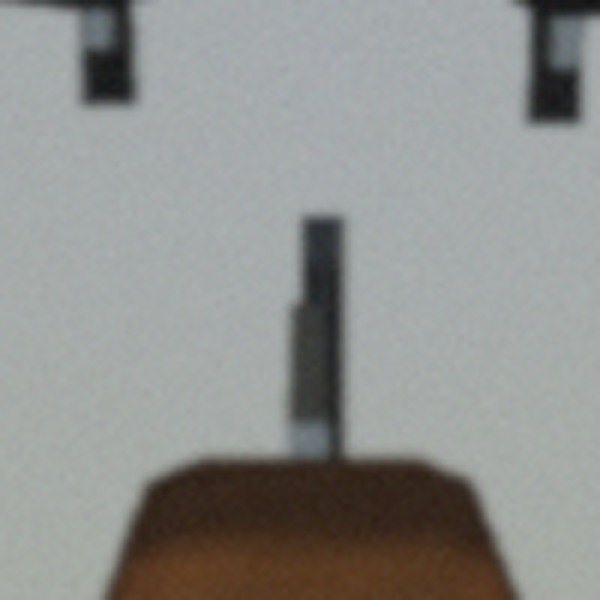

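```bash
python3 - <<'E'
from h import *
from plant import robot
im=robot.get_image("wrist"); o=robot.get_obs()
T=dict(tcp_pos=np.zeros(3),tcp_rot=[1,0,0,0])
print("slot end",p2w(im,[[324,146.2],[324,180]],o["tcp_pos"][2]-.12,T).round(4))
print("blade",p2w(im,[[321.3,160.5]],.096,T).round(4),p2w(im,[[321.8,179]],.021,T).round(4))
print(o["time"])
E
```

```text
slot end [[0.0658 0.0022 0.1257]
 [0.0427 0.0022 0.1257]]
blade [[0.0596 0.0004 0.096 ]] [[0.0607 0.0007 0.021 ]]
14.2
```

The blade end sits 6.2 mm inside the slot end, so it is centred along y. It needs +1.7 mm sideways (tool y).

```bash
python3 -m jog '[[0,0.001,0.006,0,0,0,255],[0,0.0007,0.008,0,0,0,255],[0,0,0.006,0,0,0,255],[0,0,0,0,0,0,255],[0,0,0,0,0,0,255],[0,0,0,0,0,0,255],[0,0,0,0,0,0,255],[0,0,0,0,0,0,255],[0,0,0,0,0,0,255],[0,0,0,0,0,0,255]]' 90; cat > look.py <<'E'
from h import *
from plant import robot
import sys
t=robot.get_obs();print(t["time"],t["tcp_pos"].round(4),np.round(yaw(t),2),"F",t["contact_force"].round(2),"M",t["moment"].round(3),"gap",round(float(t["finger_gap"]),4),"qv",np.abs(t["qvel"]).max().round(4))
plan(t,[.5387,-.2496,.235],-3.6,1)
if len(sys.argv)>1:
    im=robot.get_image("wrist");cv2.imwrite(f"pics/{sys.argv[1]}.png",cv2.resize(im["color"][110:210,270:370],None,fx=6,fy=6,interpolation=cv2.INTER_CUBIC))
E
python3 look.py w12
```

```text
time: 15.45
tcp_pos: [0.5389, -0.2507, 0.2244]
tcp_rot: [-0.001, 0.73, 0.684, -0.0]
contact_force: [0.9, 0.2, -3.4]
finger_gap: 0.0228
15.45 [ 0.5389 -0.2507  0.2244] [-3.71  0.1 ] F [ 0.87  0.16 -3.41] M [-0.004 -0.007  0.007] gap 0.0228 qv 0.0025
[0.0011, -0.0003, -0.0106, -0.0013, -0.0011, -0.002]
```

View pics/w12.png

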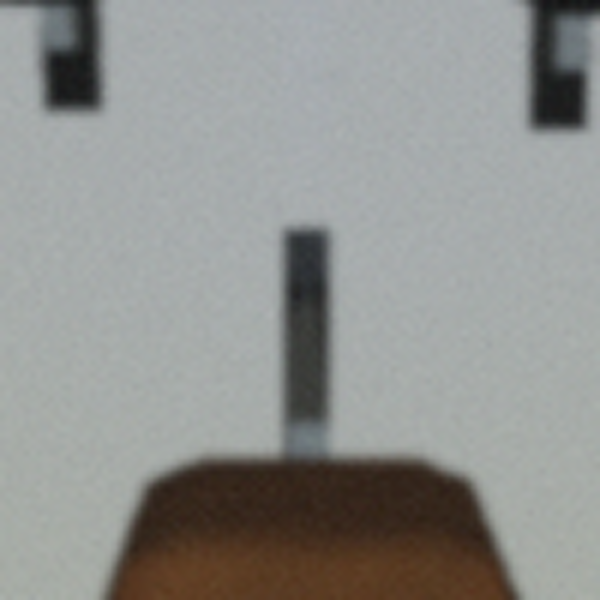

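Blade and slot stub now line up (slot columns 286–328, blade 293–325 in the crop). Feeding down in small steps and watching the force.

```bash
python3 -m jog '[[0,-0.0002,0.0012,0,0,0,255],[0,0,0.0012,0,0,0,255],[0,0,0.0012,0,0,0,255],[0,0,0.0012,0,0,0,255],[0,0,0.0012,0,0,0,255],[0,0,0.0012,0,0,0,255],[0,0,0.0012,0,0,0,255],[0,0,0.0012,0,0,0,255],[0,0,0.0012,0,0,0,255],[0,0,0,0,0,0,255]]' 90; python3 look.py w13
```

```text
time: 16.75
tcp_pos: [0.5386, -0.2506, 0.2127]
tcp_rot: [-0.001, 0.73, 0.684, -0.0]
contact_force: [-1.3, -0.1, -3.2]
finger_gap: 0.0222
16.75 [ 0.5386 -0.2506  0.2127] [-3.71  0.12] F [-1.3  -0.1  -3.15] M [ 0.026  0.032 -0.034] gap 0.0222 qv 0.0209
[0.001, 0.0, -0.0223, -0.0016, -0.0013, -0.002]
```

View pics/w13.png

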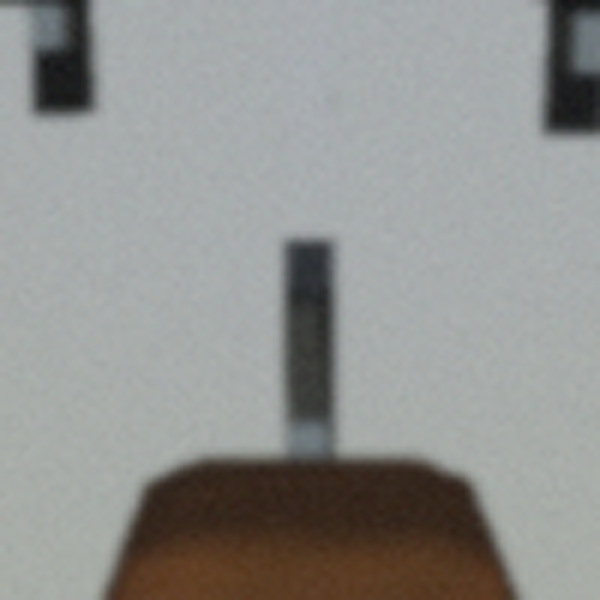

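The blade edge is about 3 mm below the insert's top with no added force, so it is in the slot. I continue.

```bash
python3 -m jog '[[0,0,0.0012,0,0,0,255],[0,0,0.0012,0,0,0,255],[0,0,0.0012,0,0,0,255],[0,0,0.0012,0,0,0,255],[0,0,0.0012,0,0,0,255],[0,0,0.0012,0,0,0,255],[0,0,0.0012,0,0,0,255],[0,0,0.0012,0,0,0,255],[0,0,0.0012,0,0,0,255],[0,0,0,0,0,0,255]]' 90; python3 look.py w14
```

```text
time: 18.05
tcp_pos: [0.5386, -0.2506, 0.2012]
tcp_rot: [-0.001, 0.73, 0.684, -0.0]
contact_force: [0.5, 0.8, -3.3]
finger_gap: 0.0228
18.05 [ 0.5386 -0.2506  0.2012] [-3.71  0.11] F [ 0.47  0.81 -3.26] M [-0.024  0.015 -0.027] gap 0.0228 qv 0.0023
[0.001, -0.0, -0.0338, -0.0015, -0.0012, -0.0019]
```

View pics/w14.png

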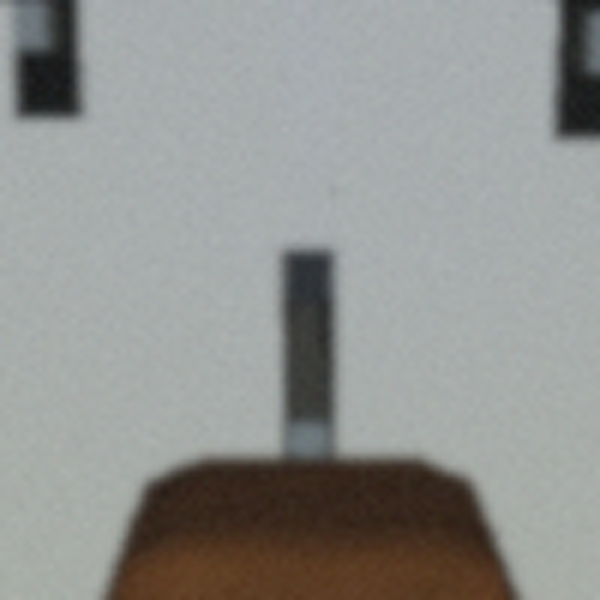

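15 mm in and still free, with the blade centred in the slot. Next are the lips.

```bash
python3 -m jog '[[0,0,0.0012,0,0,0,255],[0,0,0.0012,0,0,0,255],[0,0,0.0012,0,0,0,255],[0,0,0.0012,0,0,0,255],[0,0,0.0012,0,0,0,255],[0,0,0.0012,0,0,0,255],[0,0,0.0012,0,0,0,255],[0,0,0.0012,0,0,0,255],[0,0,0.0012,0,0,0,255],[0,0,0.0005,0,0,0,255]]' 100; python3 look.py w15
```

```text
time: 19.35
tcp_pos: [0.5392, -0.2506, 0.1955]
tcp_rot: [0.001, 0.73, 0.684, -0.001]
contact_force: [-1.1, 0.4, 0.4]
finger_gap: 0.0229
19.35 [ 0.5392 -0.2506  0.1955] [-3.7   0.18] F [-1.14  0.45  0.35] M [0.25  0.411 0.032] gap 0.0229 qv 0.0035
[0.0008, -0.0006, -0.0395, -0.0012, 0.0029, -0.0018]
```

```bash
python3 -m jog '[[0,0,0.0015,0,0,0,255],[0,0,0.0018,0,0,0,255],[0,0,0.002,0,0,0,255],[0,0,0.002,0,0,0,255],[0,0,0.002,0,0,0,255],[0,0,0.002,0,0,0,255],[0,0,0.002,0,0,0,255],[0,0,0.002,0,0,0,255],[0,0,0.002,0,0,0,255],[0,0,0.002,0,0,0,255]]' 100; python3 look.py w15
```

```text
time: 20.65
tcp_pos: [0.5399, -0.2502, 0.1873]
tcp_rot: [0.003, 0.729, 0.684, -0.004]
contact_force: [-3.2, 1.6, 7.3]
finger_gap: 0.0225
20.65 [ 0.5399 -0.2502  0.1873] [-3.68  0.6 ] F [-3.17  1.61  7.35] M [0.301 1.106 0.002] gap 0.0225 qv 0.0144
[0.0, -0.0013, -0.0477, -0.0017, 0.0104, -0.0014]
```

View pics/w15.png

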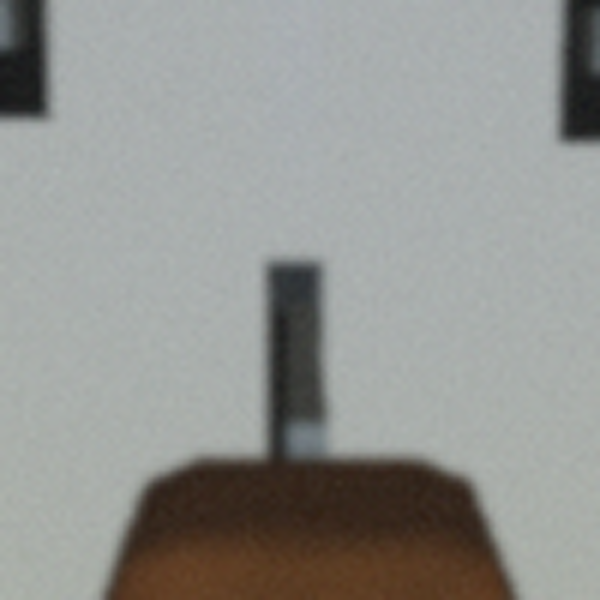

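The lips are taking the push (about 11 N), but the tool has drifted +1.3 mm sideways and tilted 0.6°. The picture shows the blade against the right side of the slot. I'll bring it back before pressing on.

```bash
python3 -m jog '[[0,-0.0007,0,0,0.005,0,255],[0,-0.0006,0,0,0.004,0,255],[0,-0.0003,0,0,0.002,0,255],[0,0,0,0,0,0,255],[0,0,0,0,0,0,255],[0,0,0,0,0,0,255],[0,0,0,0,0,0,255],[0,0,0,0,0,0,255],[0,0,0,0,0,0,255],[0,0,0,0,0,0,255]]' 100; python3 look.py w16
```

```text
time: 21.95
tcp_pos: [0.539, -0.2507, 0.1872]
tcp_rot: [0.0, 0.729, 0.684, 0.0]
contact_force: [-1.0, -0.8, 0.1]
finger_gap: 0.0228
21.95 [ 0.539  -0.2507  0.1872] [-3.65  0.02] F [-1.   -0.77  0.13] M [-0.304  0.18  -0.007] gap 0.0228 qv 0.0029
[0.001, -0.0004, -0.0478, 0.0003, -0.0002, -0.001]
```

View pics/w16.png

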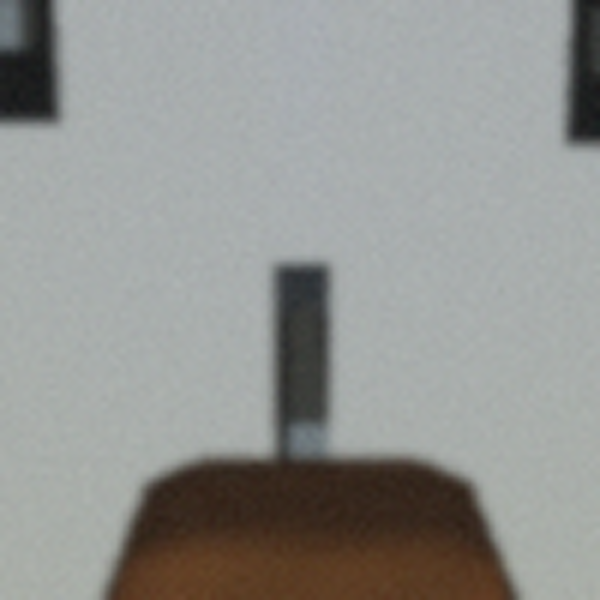

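```bash
python3 -m jog '[[0,-0.0004,0.0015,0,0.0005,0,255],[0,-0.0001,0.0025,0,0.001,0,255],[0,-0.0001,0.0025,0,0.001,0,255],[0,-0.0001,0.0025,0,0.001,0,255],[0,-0.0001,0.0025,0,0.001,0,255],[0,-0.0001,0.0025,0,0.001,0,255],[0,-0.0001,0.0025,0,0.001,0,255],[0,-0.0001,0.0025,0,0.001,0,255],[0,-0.0001,0.0025,0,0.001,0,255],[0,-0.0001,0.0025,0,0.001,0,255]]' 100; python3 look.py w17
```

```text
time: 23.25
tcp_pos: [0.5392, -0.2514, 0.1726]
tcp_rot: [-0.0, 0.73, 0.684, 0.002]
contact_force: [-2.5, -0.1, 7.8]
finger_gap: 0.0225
23.25 [ 0.5392 -0.2514  0.1726] [-3.72  0.25] F [-2.49 -0.07  7.84] M [0.107 0.831 0.102] gap 0.0225 qv 0.0222
[0.002, -0.0005, -0.0624, 0.0024, -0.0036, -0.0021]
```

View pics/w17.png

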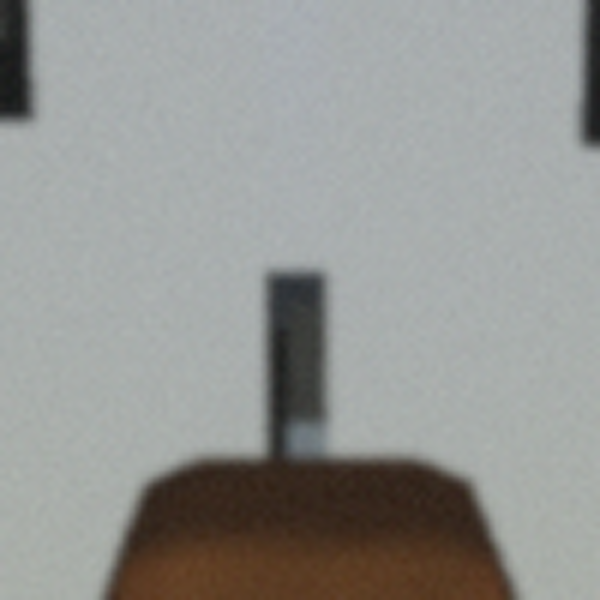

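```bash
python3 -m jog '[[0.001,-0.0006,0.001,0.001,-0.002,-0.001,255],[0.0005,-0.0004,0.0025,0.001,0,-0.001,255],[0.0001,-0.0003,0.0025,0,0.0005,0,255],[0.0001,-0.0002,0.0025,0,0.0005,0,255],[0.0001,-0.0002,0.0025,0,0.0006,0,255],[0.0001,-0.0002,0.0025,0,0.0006,0,255],[0.0001,-0.0002,0.0025,0,0.0006,0,255],[0.0001,-0.0002,0.0025,0,0.0006,0,255],[0.0001,-0.0002,0.0025,0,0.0006,0,255],[0.0001,-0.0002,0.0025,0,0.0006,0,255]]' 100; python3 look.py w18
```

```text
time: 24.55
tcp_pos: [0.539, -0.2511, 0.1587]
tcp_rot: [0.002, 0.73, 0.684, 0.001]
contact_force: [-3.2, 0.6, 6.7]
finger_gap: 0.0227
24.55 [ 0.539  -0.2511  0.1587] [-3.73  0.29] F [-3.18  0.61  6.71] M [0.103 0.773 0.137] gap 0.0227 qv 0.0238
[0.0014, -0.0001, -0.0763, 0.0047, 0.0015, -0.0023]
```

View pics/w18.png

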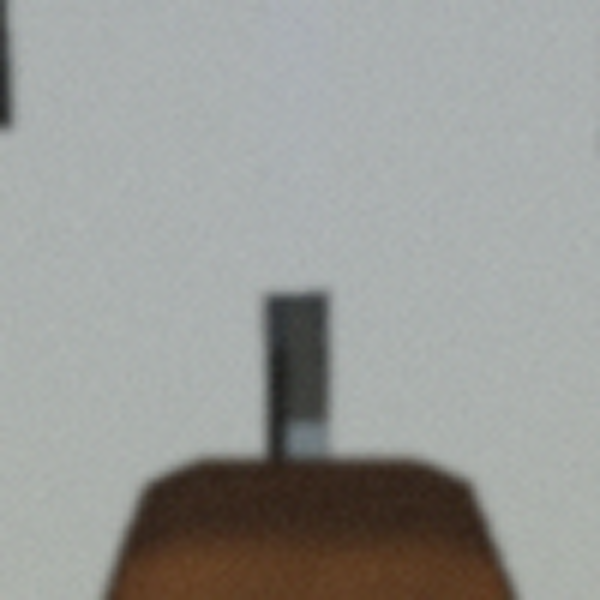

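```bash
python3 -m jog '[[0.0006,-0.0008,0.001,0.002,0.001,-0.001,255],[0.0003,-0.0006,0.002,0.002,0.0006,-0.001,255],[0.0001,-0.0003,0.0025,0.0005,0.0006,0,255],[0.0001,-0.0003,0.0025,0.0003,0.0006,0,255],[0.0001,-0.0002,0.0025,0.0003,0.0006,0,255],[0.0001,-0.0002,0.0025,0.0003,0.0006,0,255],[0.0001,-0.0002,0.0025,0.0003,0.0006,0,255],[0.0001,-0.0002,0.0025,0.0003,0.0006,0,255],[0.0001,-0.0002,0.0025,0.0003,0.0006,0,255],[0,0,0,0,0,0,255]]' 100; python3 look.py w19
```

```text
time: 25.85
tcp_pos: [0.5388, -0.2511, 0.1476]
tcp_rot: [0.002, 0.73, 0.684, 0.0]
contact_force: [-1.8, -0.7, -2.1]
finger_gap: 0.0226
25.85 [ 0.5388 -0.2511  0.1476] [-3.73  0.23] F [-1.84 -0.74 -2.11] M [-0.041  0.192  0.105] gap 0.0226 qv 0.0043
[0.0013, 0.0001, -0.0874, 0.0031, 0.0026, -0.0023]
```

View pics/w19.png

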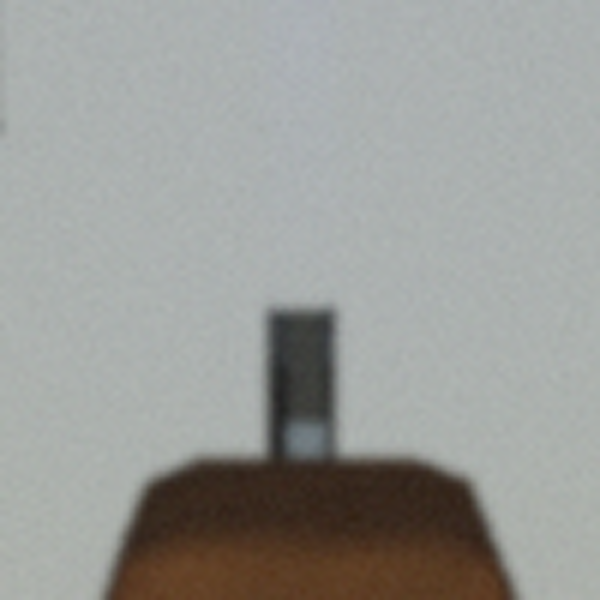

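```bash
python3 -m jog '[[0.0003,-0.0003,0.0015,0.002,0.001,-0.001,255],[0.0001,-0.0002,0.0025,0.001,0.001,-0.001,255],[0.0001,-0.0002,0.0025,0.0003,0.0007,0,255],[0.0001,-0.0002,0.0025,0.0003,0.0006,0,255],[0.0001,-0.0002,0.0025,0.0003,0.0006,0,255],[0.0001,-0.0002,0.0025,0.0003,0.0006,0,255],[0.0001,-0.0002,0.002,0.0003,0.0006,0,255],[0.0001,-0.0002,0.002,0.0003,0.0006,0,255],[0.0001,-0.0002,0.002,0.0003,0.0006,0,255],[0.0001,-0.0002,0.002,0.0003,0.0006,0,255]]' 100; python3 look.py w20; python3 - <<'E'
from plant import robot
import cv2
im=robot.get_image("wrist");cv2.imwrite("pics/w20f.png",im["color"])
im=robot.get_image("scene");cv2.imwrite("pics/s20.png",cv2.resize(im["color"][90:240,210:350],None,fx=4,fy=4,interpolation=cv2.INTER_CUBIC))
E
```

```text
time: 27.15
tcp_pos: [0.5392, -0.2513, 0.1428]
tcp_rot: [0.002, 0.73, 0.683, -0.003]
contact_force: [-7.5, 1.1, 16.1]
finger_gap: 0.0224
27.15 [ 0.5392 -0.2513  0.1428] [-3.78  0.39] F [-7.48  1.14 16.08] M [0.599 1.538 0.204] gap 0.0224 qv 0.0083
[0.001, -0.0007, -0.0922, -0.0007, 0.0068, -0.0031]
```

View pics/w20.png

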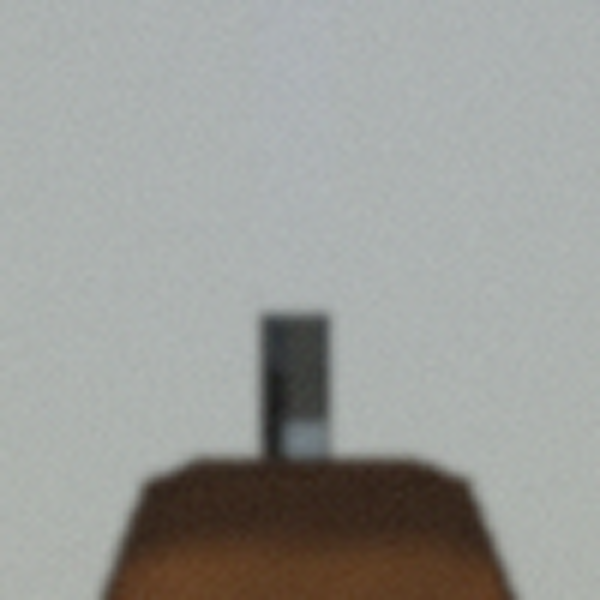

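View pics/s20.png

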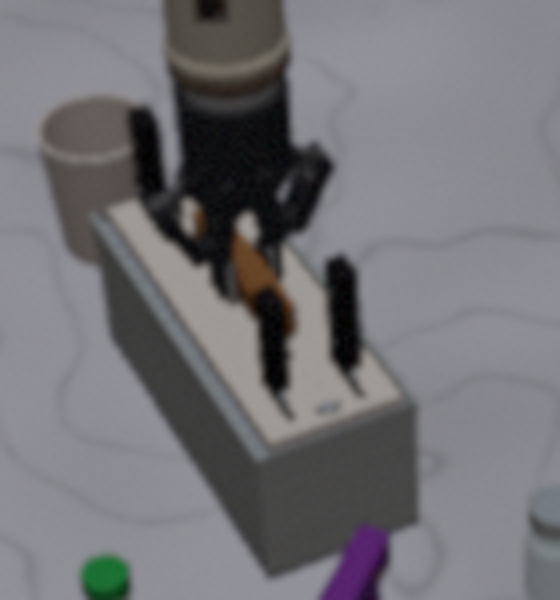

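Push force is now about 19.5 N at TCP z 0.1428, but there is also 7.5 N sideways. I'll relieve the side load first, then press again to tell "home" from wall friction.

```bash
python3 -m jog '[[0,-0.0010,0,0,0.004,0.001,255],[0,-0.0006,0,0,0.003,0.001,255],[0,-0.0003,0,0,0,0,255],[0,0,0,0,0,0,255],[0,-0.0002,0.0015,0,0.0006,0,255],[0,-0.0002,0.002,0,0.0006,0,255],[0,-0.0003,0.0025,0,0.0008,0,255],[0,-0.0003,0.0025,0,0.0008,0,255],[0,-0.0003,0.0025,0,0.0008,0,255],[0,-0.0003,0.0025,0,0.0008,0,255]]' 100; python3 look.py w21
```

```text
time: 28.55
tcp_pos: [0.5384, -0.2513, 0.1428]
tcp_rot: [0.002, 0.73, 0.683, -0.001]
contact_force: [-6.0, 1.7, 19.1]
finger_gap: 0.0226
28.55 [ 0.5384 -0.2513  0.1428] [-3.85  0.26] F [-6.03  1.67 19.07] M [0.573 1.512 0.201] gap 0.0226 qv 0.0075
[0.0013, 0.0004, -0.0922, 0.0021, 0.0041, -0.0043]
```

View pics/w21.png

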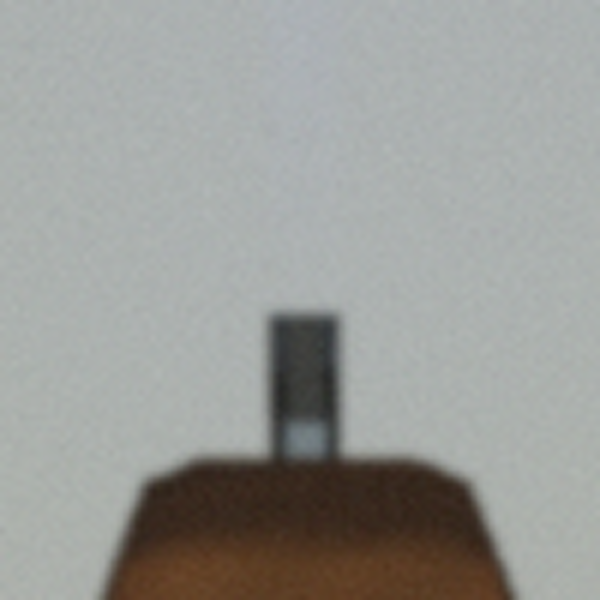

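```bash
python3 - <<'E'
from h import *
from plant import robot
o=robot.get_obs(); im=robot.get_image("wrist"); print(o["time"],o["tcp_pos"],o["contact_force"])
g=cv2.cvtColor(im["color"],cv2.COLOR_BGR2GRAY).astype(int)
print(g[158:190,312:332][::2])
T=dict(tcp_pos=np.zeros(3),tcp_rot=[1,0,0,0])
# slot end row in tool x for candidate heights; slot end world from earlier: tool x .0658 at tcp (.5371,-.2505,.2458)
sd=np.array([np.cos(np.radians(86.3)),np.sin(np.radians(86.3))])
x_exp=.0658+ (np.array([.5371,-.2505])-o["tcp_pos"][:2])@sd; print("x_exp",x_exp)
for zz in (.019,.021,.023,.025): print(zz,w2p(im,[[x_exp,.001,zz],[x_exp,.0035,zz],[x_exp,-.0015,zz]],T).round(1).tolist(), "blade top row",w2p(im,[[.0596,0,zz]],T).round(1).tolist())
for uv in ([321,162.5],): print([p2w(im,[uv],z,T)[0].round(4).tolist() for z in (.019,.021,.023,.025)])
E
```

```text
28.6 [ 0.53839191 -0.25122128  0.14279453] [-6.92740098  1.88571874 19.84719008]
[[174 175 174 178 177 174 178 175 175 173 177 178 176 178 175 177 175 175
  175 176]
 [178 176 175 170 170 170 171 173 168 170 172 170 170 169 171 173 173 176
  175 178]
 [173 168 152 132 115 115 118 114 117 119 122 115 118 127 143 165 174 174
  172 177]
 [172 166 134  93  64  57  62  67  64  66  65  61  58  76 118 154 173 177
  175 176]
 [175 163 133  92  64  57  56  63  64  63  59  57  57  78 117 152 171 175
  177 175]
 [175 160 132  90  63  59  63  62  61  66  61  61  59  79 118 152 171 176
  175 175]
 [173 163 136  91  60  57  60  59  61  64  58  59  56  74 115 153 167 176
  177 174]
 [174 162 130  84  53  49  57  63  60  62  61  54  45  64 110 151 172 177
  174 177]
 [175 162 130  80  48  42  55  61  63  64  61  59  45  61 108 147 168 173
  173 173]
 [173 162 126  81  49  48  55  61  62  62  59  55  48  60 107 150 169 174
  175 177]
 [174 163 130  84  48  45  57  64  66  63  60  56  48  63 110 150 170 174
  175 173]
 [174 167 140  91  60  68  79  95  95  92  91  85  71  68 110 153 172 177
  173 174]
 [175 167 143  95  68  82 106 120 120 118 119 111  85  77 111 152 170 172
  171 177]
 [168 163 135  91  64  81 107 117 118 120 119 105  87  71 105 147 165 166
  166 169]
 [104 102  90  65  51  58  73  77  78  80  73  73  64  54  70  93 107 106
  109 106]
 [ 43  42  43  44  43  45  44  43  41  45  43  46  44  46  46  47  46  45
   48  49]]
x_exp 0.06643640913159543
0.019 [[322.5, 165.6], [328.7, 165.7], [316.3, 165.6]] blade top row [[320.0, 182.6]]
0.021 [[322.5, 165.0], [328.6, 165.0], [316.3, 165.0]] blade top row [[320.0, 181.8]]
0.023 [[322.5, 164.4], [328.5, 164.4], [316.4, 164.4]] blade top row [[320.1, 180.9]]
0.025 [[322.5, 163.8], [328.5, 163.8], [316.5, 163.8]] blade top row [[320.1, 180.1]]
[[0.0677, 0.0004, 0.019], [0.0674, 0.0004, 0.021], [0.0672, 0.0004, 0.023], [0.067, 0.0004, 0.025]]
```

The z reading is identical (0.1428) at 19.5 N and 23 N with the blade free of both slot walls. The blade's top face also works out at ≈0.119, the insert's level. Both say the bolster is home, so I relax the push, open and back off straight up.

```bash
python3 -m jog '[[0,0,0,0,0,0,255],[0,0,0,0,0,0,255],[0,0,0,0,0,0,255],[0,0,0,0,0,0,255],[0,0,0,0,0,0,180],[0,0,0,0,0,0,140],[0,0,0,0,0,0,80],[0,0,0,0,0,0,0],[0,0,0,0,0,0,0],[0,0,0,0,0,0,0]]' 60; python3 look.py w22
```

```text
time: 29.9
tcp_pos: [0.5376, -0.2508, 0.1418]
tcp_rot: [0.001, 0.731, 0.682, -0.001]
contact_force: [-0.5, -0.8, -0.1]
finger_gap: 0.0853
29.9 [ 0.5376 -0.2508  0.1418] [-3.92  0.15] F [-0.45 -0.76 -0.05] M [-0.023  0.015  0.008] gap 0.0853 qv 0.0021
[0.001, 0.001, -0.0932, 0.0002, 0.0026, -0.0056]
```

```bash
python3 -m jog '[[0,0,-0.008,0,0,0,0],[0,0,-0.02,0,0,0,0],[0,0,-0.03,0,0,0,0],[0,0,-0.035,0,0,0,0],[0,0,-0.035,0,0,0,0],[0,0,-0.03,0,0,0,0],[0,0,-0.015,0,0,0,0],[0,0,0,0,0,0,0],[0,0,0,0,0,0,0],[0,0,0,0,0,0,0]]'; python3 - <<'E'
from h import *
from plant import robot
o=robot.get_obs();print(o["time"],o["tcp_pos"],yaw(o),o["contact_force"],np.abs(o["qvel"]).max())
im=robot.get_image("wrist");cv2.imwrite("pics/w23.png",im["color"])
m=seg(im,(0,100,30),(25,255,255),(270,50,400,440)); ys,xs=np.nonzero(m)
c=[np.median(xs)]*2
print(ys.min(),ys.max(),xs.min(),xs.max())
for z in (.154,.158,.162):
    W=p2w(im,[[c[0],ys.min()-.5],[c[0],ys.max()+.5]],z,o); r=(ys.min()+ys.max())//2; k=np.nonzero(m[r])[0]
    V=p2w(im,[[k.min()-.5,r],[k.max()+.5,r]],z,o)
    print(z,W.mean(0).round(4),np.linalg.norm(W[0]-W[1]).round(4),"width",np.linalg.norm(V[0]-V[1]).round(4),V.mean(0).round(4))
s=robot.get_image("scene");cv2.imwrite("pics/s23.png",cv2.resize(s["color"][90:240,210:350],None,fx=4,fy=4,interpolation=cv2.INTER_CUBIC))
E
```

```text
time: 31.2
tcp_pos: [0.5377, -0.249, 0.3271]
tcp_rot: [0.003, 0.73, 0.683, -0.0]
contact_force: [0.2, 0.4, -0.9]
finger_gap: 0.0853
31.2 [ 0.53772929 -0.24903328  0.32711359] (np.float64(-3.7954543752650465), np.float64(0.3087845599733472)) [ 0.15371133  0.394335   -0.87691773] 0.012082741227101117
151 292 309 334
0.154 [ 0.5387 -0.2555  0.154 ] 0.1288 width 0.0217 [ 0.539  -0.2507  0.154 ]
0.158 [ 0.5388 -0.2542  0.158 ] 0.1271 width 0.0214 [ 0.5391 -0.2495  0.158 ]
0.162 [ 0.5389 -0.253   0.162 ] 0.1253 width 0.0211 [ 0.5392 -0.2483  0.162 ]
```

View pics/w23.png

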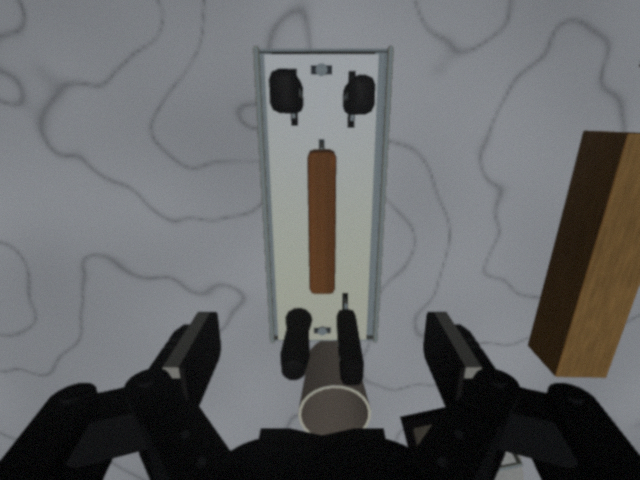

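View pics/s23.png

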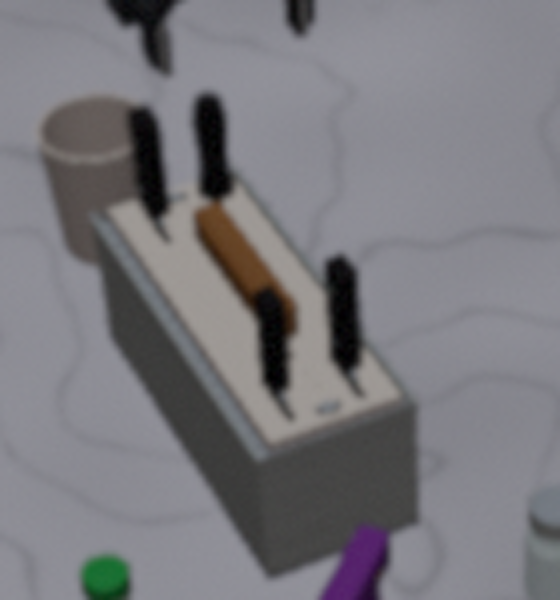

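The scraper sits in the slot parallel to the rack (handle (322,151)–(322,292) in the wrist view), and the cup and knives are unchanged. As an independent check of height, I'll overlay the expected handle and insert outlines on the scene picture.

```bash
python3 - <<'E'
from h import *
from plant import robot
s=robot.get_image("scene"); c=s["color"]
m=seg(s,(3,110,30),(22,255,255),(255,130,290,180)); ys,xs=np.nonzero(m)
ux=np.array([np.cos(np.radians(-3.6)),np.sin(np.radians(-3.6)),0]); uy=np.array([-ux[1],ux[0],0])
O=np.array([.5384,-.2546,0])
# insert-plane reference: slot ends not visible; use housing top corners near side
big=cv2.resize(c[110:220,225:325],None,fx=6,fy=6,interpolation=cv2.INTER_CUBIC)
def box(mid,col):
    P=[O+ux*a*.012+uy*b*.065+np.array([0,0,mid+d*.015]) for d in (-1,1) for a,b in ((-1,-1),(1,-1),(1,1),(-1,1))]
    q=w2p(s,P); return q
for mid in (.143,.147,.151):
    q=box(mid,0); h=cv2.convexHull(q.astype(np.float32)).reshape(-1,2); print(mid,"centroid",q.mean(0).round(2),"hull",h.round(1).tolist())
print("mask bbox",xs.min(),xs.max(),ys.min(),ys.max(),len(xs), "cent",xs.mean(),ys.mean())
for mid,col in ((.143,(0,255,0)),(.150,(0,0,255))):
    q=box(mid,0)
    for f in (q[:4],q[4:]): cv2.polylines(big,[np.round(((f-[225,110])+.5)*6).astype(int)],True,col,1)
R0=[O+ux*a*.058+uy*b*.145+np.array([0,0,.115]) for a,b in ((-1,-1),(1,-1),(1,1),(-1,1))]
cv2.polylines(big,[np.round((w2p(s,R0)-[225,110]+.5)*6).astype(int)],True,(255,0,0),1)
cv2.imwrite("pics/s24.png",big[:600])
E
```

```text
0.143 centroid [271.81 159.16] hull [[286.0, 175.3000030517578], [277.8999938964844, 178.10000610351562], [258.5, 151.39999389648438], [257.6000061035156, 142.89999389648438], [265.5, 140.39999389648438], [285.3999938964844, 166.6999969482422]]
0.147 centroid [271.71 158.02] hull [[285.8999938964844, 174.1999969482422], [277.79998779296875, 177.0], [258.3999938964844, 150.3000030517578], [257.5, 141.8000030517578], [265.3999938964844, 139.1999969482422], [285.29998779296875, 165.60000610351562]]
0.151 centroid [271.6  156.88] hull [[285.79998779296875, 173.0], [277.70001220703125, 175.89999389648438], [258.29998779296875, 149.1999969482422], [257.3999938964844, 140.60000610351562], [265.29998779296875, 138.10000610351562], [285.20001220703125, 164.39999389648438]]
mask bbox 259 282 141 172 233 cent 269.6394849785408 154.75107296137338
```

View pics/s24.png

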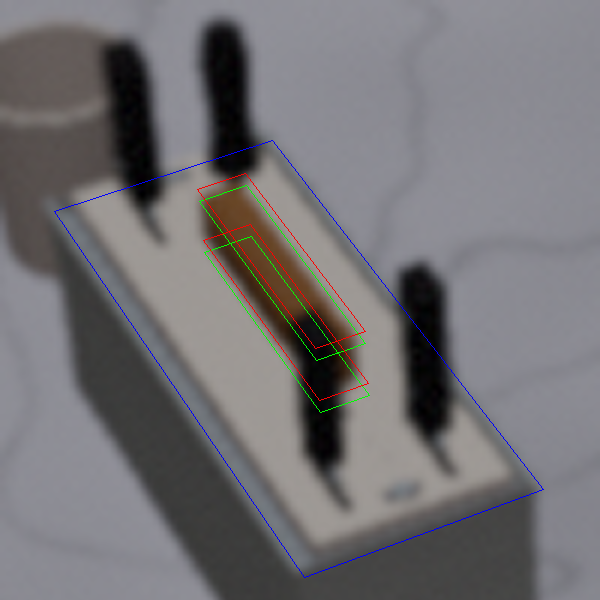

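The outline fits the home height (green, 0.143) to within about a pixel, which is roughly ±2 mm. I have time, so I'll settle it by touch: shut fingers, a light press on the handle's middle.

```bash
python3 - <<'E'
from h import *
from plant import robot
o=robot.get_obs(); plan(o,[.5388,-.2540,.185],-3.6,1)
E
```

```text
[-0.0043, 0.0007, 0.1423, 0.0036, 0.0041, -0.0034]
```

```bash
python3 -m jog '[[-0.002,0.0005,0.010,0.0036,0.004,-0.0034,255],[-0.002,0,0.018,0,0,0,255],[0,0,0.022,0,0,0,255],[0,0,0.022,0,0,0,255],[0,0,0.022,0,0,0,255],[0,0,0.018,0,0,0,255],[0,0,0.012,0,0,0,255],[0,0,0.006,0,0,0,255],[0,0,0.002,0,0,0,255],[0,0,0,0,0,0,255]]' 60; python3 look.py
```

```text
time: 32.6
tcp_pos: [0.5356, -0.2534, 0.1828]
tcp_rot: [-0.003, 0.729, 0.684, -0.001]
contact_force: [-0.9, -0.2, -0.1]
finger_gap: 0.0001
32.6 [ 0.5356 -0.2534  0.1828] [-3.62  0.39] F [-0.93 -0.18 -0.12] M [ 0.005 -0.004  0.018] gap 0.0001 qv 0.0063
[0.0042, 0.0025, -0.0522, -0.0057, -0.0037, -0.0003]
```

```bash
python3 -m jog '[[0,0.0012,0.001,-0.003,-0.002,0,255],[0,0.0012,0.001,-0.003,-0.002,0,255],[0,0.0005,0.0012,0,0,0,255],[0,0,0.0012,0,0,0,255],[0,0,0.0012,0,0,0,255],[0,0,0.0012,0,0,0,255],[0,0,0.0012,0,0,0,255],[0,0,0.0012,0,0,0,255],[0,0,0.001,0,0,0,255],[0,0,0.001,0,0,0,255]]' 60; python3 look.py
```

```text
time: 33.85
tcp_pos: [0.5397, -0.254, 0.1724]
tcp_rot: [0.002, 0.729, 0.684, 0.0]
contact_force: [0.0, 0.6, 0.4]
finger_gap: -0.0002
33.85 [ 0.5397 -0.254   0.1724] [-3.63  0.23] F [0.02 0.58 0.36] M [-0.044  0.018 -0.011] gap -0.0002 qv 0.0137
[0.0042, -0.0011, -0.0626, 0.0033, 0.0021, -0.0006]
```

```bash
python3 -m jog '[[0,-0.0006,0.0008,0,0,0,255],[0,0,0.0008,0,0,0,255],[0,0,0.0008,0,0,0,255],[0,0,0.001,0,0,0,255],[0,0,0.001,0,0,0,255],[0,0,0.0015,0,0,0,255],[0,0,0.0015,0,0,0,255],[0,0,0.002,0,0,0,255],[0,0,0.002,0,0,0,255],[0,0,0.002,0,0,0,255]]' 60; python3 look.py
```

```text
time: 35.1
tcp_pos: [0.5414, -0.254, 0.1722]
tcp_rot: [0.006, 0.729, 0.684, -0.002]
contact_force: [-5.4, 1.5, 14.7]
finger_gap: 0.0003
35.1 [ 0.5414 -0.254   0.1722] [-3.62  0.75] F [-5.45  1.47 14.69] M [0.437 1.362 0.041] gap 0.0003 qv 0.0116
[0.0036, -0.0026, -0.0629, 0.0067, 0.0113, -0.0004]
```

The tips met the handle's top at 0.1582 (0.158 expected when home), and it did not move under 15 N, so it is seated. Retreating.

```bash
python3 -m jog '[[0,0,-0.003,0,0,0,255],[0,0,-0.01,0,0,0,255],[0,0,-0.025,0,0,0,255],[0,0,-0.03,0,0,0,255],[0,0,-0.035,0,0,0,255],[0,0,-0.03,0,0,0,255],[0,0,-0.015,0,0,0,255],[0,0,0,0,0,0,255],[0,0,0,0,0,0,255],[0,0,0,0,0,0,255]]'; python3 look.py;  python3 - <<'E'
from plant import robot
import cv2,numpy as np
s=robot.get_image("scene");cv2.imwrite("pics/s30.png",s["color"])
w=robot.get_image("wrist");cv2.imwrite("pics/w30.png",w["color"])
E
```

```text
time: 36.35
tcp_pos: [0.539, -0.2518, 0.3233]
tcp_rot: [0.004, 0.729, 0.685, -0.002]
contact_force: [-0.5, 0.3, -0.7]
finger_gap: -0.0002
36.35 [ 0.539  -0.2518  0.3233] [-3.58  0.54] F [-0.52  0.26 -0.74] M [0.007 0.022 0.042] gap -0.0002 qv 0.0126
[0.003, -0.0007, 0.0883, 0.0031, 0.0088, 0.0003]
```

View pics/s30.png

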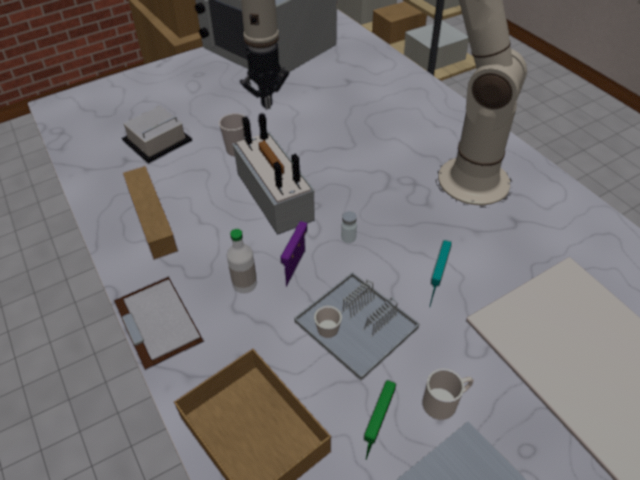

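View pics/w30.png

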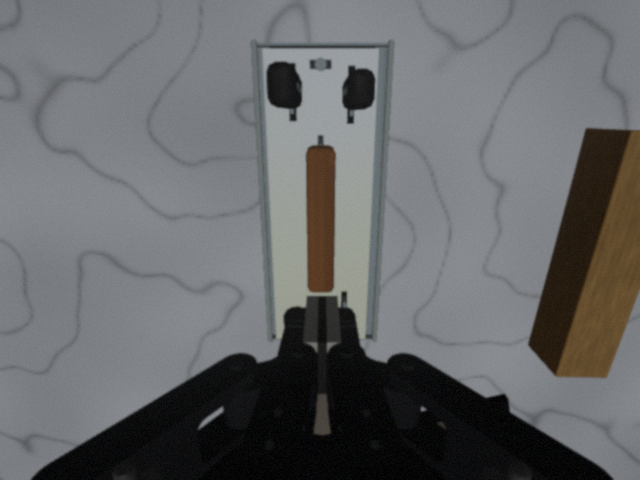

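The scraper stands in the rack at scene px ≈ (270,155). All bystanders and decoys are where they were in the first picture, and the gripper is clear.

```bash
python3 -c "
from plant import robot
print(robot.finish_job())"
```

```text
the job is handed in; nothing more can be done
None
```

The bench scraper is out of the drying rack and seated in the knife rack's long slot. The gripper has let go and is clear, and I handed the job in at about 36 s.

**What I did**
- I located the slot with the wrist camera, at about (0.538, -0.255).
- I gripped the handle across its 24 mm and lined the blade up with the slot stub visible past its end.
- I fed it down in small steps and recentred it whenever it drifted against the slot wall. The lips took about 11 N.

**Checks that it is home**
- **Push:** z stayed at 0.1428 while the push rose from about 19.5 to 23 N, the highest I read. Forces were read only at the end of each move, so a brief higher peak would not show.
- **Touch:** after letting go, I pressed lightly on top with shut fingers. The handle's top was at 0.158, as expected when home, and it did not move under about 15 N.
- **Cameras:** the last pictures show it parallel to the rack, with the bystanders and look-alikes where they were.

**Checks that disagreed**
- My estimate from the pick put the home height about 2 mm lower than the measured stop. I put that down to the grasp offset.
- The scene-camera height check was only good to about 2 mm, so I rely on the touch check for the height.
- Side forces of 5 to 7 N appeared during the final presses. I took these as arm compliance and bolster friction.

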